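# Change the specimens on the warming plate

## Task

Set up the warming plate for the next heat-capacity class: first turn its rotary isolator off; then put the square block that stands on the plate back in an empty compartment of the bin, and stand every round cylinder from the bin upright on the dark plate, wholly on it and with clear space (5 mm or more) between cylinders. When all that is done turn the isolator back on. The other square block stays in its compartment, and the bottles, beaker and calculator are left where they are.

Things in the scene. Friction and masses are not known exactly. Their poses are not given: they have to be found in the camera images.
- bin: white open storage bin fixed to the bench, 169 mm (its x) by 251 mm (its y), walls and dividers only 28 mm high and 5 mm thick, floor 5 mm thick. Six compartments, each 77 x 77 mm inside, centred at x = -41 or +41 mm and y = -82, 0 or +82 mm from the bin's origin, which is the centre of its underside. The specimens stand on its floor and their stems stick up above the walls
- plate: warming plate fixed to the bench: white housing 260 mm (its x) by 210 mm (its y) with a flat dark steel top 240 mm (x) by 200 mm (y), whose surface is 70 mm above the bench, without a rim. Origin at the centre of its underside, on the bench
- isolator (a joint): angle of the rotary isolator's handle, rad: 0 = off (stop), 1.571 = on (stop); it grows as the handle turns clockwise seen from above. A spring carries the handle over the middle (0.785) to whichever stop is nearer and holds it there (about 0.1 N m to leave a stop)
- handle (a point): point on the isolator's vertical axis in the middle of the black bar handle, 91 mm above the bench, turning with the handle: its x axis runs along the bar, z up. The bar is 76 mm long, 14 mm wide and 30 mm tall (from 71 to 101 mm above the bench), with a small white mark on the top at its +x end; it sits on top of a grey box 90 x 90 x 55 mm fixed to the bench. On the white dial under it, the marked end of the bar points to a black line when off and to a black dot when on
- cyl1: round metal specimen (cylinder with a stem): base 46 mm diameter and 30 mm tall, and on it a round gripping stem 24 mm in diameter and 36 mm tall, solid aluminium, 66 mm tall in all, origin at the centre of its foot, z up its axis; small dark thermometer hole in the top of the stem; stands in a compartment of the bin at the start; 0.12 to 0.26 kg. May be absent
- cyl2: round metal specimen (cylinder with a stem): base 46 mm diameter and 30 mm tall, and on it a round gripping stem 24 mm in diameter and 36 mm tall, solid aluminium, 66 mm tall in all, origin at the centre of its foot, z up its axis; small dark thermometer hole in the top of the stem; stands in a compartment of the bin at the start; 0.12 to 0.26 kg. May be absent
- cyl3: round metal specimen (cylinder with a stem): base 46 mm diameter and 30 mm tall, and on it a round gripping stem 24 mm in diameter and 36 mm tall, solid aluminium, 66 mm tall in all, origin at the centre of its foot, z up its axis; small dark thermometer hole in the top of the stem; stands in a compartment of the bin at the start; 0.12 to 0.26 kg. May be absent
- cyl4: round metal specimen (cylinder with a stem): base 46 mm diameter and 30 mm tall, and on it a round gripping stem 24 mm in diameter and 36 mm tall, solid aluminium, 66 mm tall in all, origin at the centre of its foot, z up its axis; small dark thermometer hole in the top of the stem; stands in a compartment of the bin at the start; 0.12 to 0.26 kg. May be absent
- cyl5: round metal specimen (cylinder with a stem): base 46 mm diameter and 30 mm tall, and on it a round gripping stem 24 mm in diameter and 36 mm tall, solid aluminium, 66 mm tall in all, origin at the centre of its foot, z up its axis; small dark thermometer hole in the top of the stem; stands in a compartment of the bin at the start; 0.12 to 0.26 kg. May be absent
- used_block: square metal specimen: base 42 x 42 mm and 30 mm tall, and on it a square gripping stem 22 x 22 mm and 36 mm tall (sides along its own x and y), solid aluminium, 66 mm tall in all, origin at the centre of its foot, z up its axis; small dark thermometer hole in the top of the stem; the one standing on the warming plate at the start; 0.13 to 0.27 kg
- spare_block: square metal specimen: base 42 x 42 mm and 30 mm tall, and on it a square gripping stem 22 x 22 mm and 36 mm tall (sides along its own x and y), solid aluminium, 66 mm tall in all, origin at the centre of its foot, z up its axis; small dark thermometer hole in the top of the stem; the one standing in a compartment of the bin at the start, which stays there; 0.19 kg
- amber_big: bystander: amber bottle, 60 mm diameter, 120 mm tall, origin under its centre
- amber_small: bystander: small amber bottle, 36 mm diameter, 75 mm tall, origin under its centre
- wash_bottle: bystander: white plastic bottle, 68 mm diameter, 150 mm tall, origin under its centre
- beaker: bystander: glass beaker, 66 mm diameter, 85 mm tall, origin under its centre
- calculator: bystander: flat grey calculator, 150 x 80 x 14 mm, origin under its centre
Things that resemble listed ones, but are neither listed nor needed, are in the scene too. Leave any pink or red look-alike of the used_block alone.

How it is judged:
On the way, in this order (a step that is already met when the one before it is completed fails the run):
1. the isolator is off (value of joint isolator below 0.15 rad), for 0.2 s.
2. with the isolator off, the square block is in the bin and every cylinder stands on the plate (x of cyl1 in the frame of plate between -0.102 and 0.102 m and y of cyl1 in the frame of plate between -0.082 and 0.082 m and z of cyl1 in the frame of plate between 0.064 and 0.076 m and angle between each of cyl1, cyl2, cyl3, cyl4, cyl5, used_block, spare_block's own z axis and vertical below 0.1 rad and linear speed of each of cyl1, cyl2, cyl3, cyl4, cyl5, used_block, spare_block below 0.03 m/s and x of cyl2 in the frame of plate between -0.102 and 0.102 m and y of cyl2 in the frame of plate between -0.082 and 0.082 m and z of cyl2 in the frame of plate between 0.064 and 0.076 m and x of cyl3 in the frame of plate between -0.102 and 0.102 m and y of cyl3 in the frame of plate between -0.082 and 0.082 m and z of cyl3 in the frame of plate between 0.064 and 0.076 m and x of cyl4 in the frame of plate between -0.102 and 0.102 m and y of cyl4 in the frame of plate between -0.082 and 0.082 m and z of cyl4 in the frame of plate between 0.064 and 0.076 m and x of cyl5 in the frame of plate between -0.102 and 0.102 m and y of cyl5 in the frame of plate between -0.082 and 0.082 m and z of cyl5 in the frame of plate between 0.064 and 0.076 m and horizontal distance between cyl1 and cyl2 above 0.05 m and horizontal distance between each of cyl1, cyl2 and cyl3 above 0.05 m and horizontal distance between each of cyl1, cyl2, cyl3 and cyl4 above 0.05 m and horizontal distance between each of cyl1, cyl2, cyl3, cyl4 and cyl5 above 0.05 m and x of used_block in the frame of bin between -0.085 and 0.085 m and y of used_block in the frame of bin between -0.125 and 0.125 m and z of used_block in the frame of bin between 0 and 0.012 m and x of spare_block in the frame of bin between -0.085 and 0.085 m and y of spare_block in the frame of bin between -0.125 and 0.125 m and z of spare_block in the frame of bin between 0 and 0.012 m and value of joint isolator below 0.15 rad), for 0.2 s.
3. the isolator is on again (value of joint isolator above 1.42 rad), for 0.2 s.
At the end, for the whole second after the job is handed in: Every cylinder present stands upright (within 0.1 rad) and at rest on the plate with its foot wholly on the dark top (5 mm tolerance), centres more than 50 mm apart; both square blocks stand upright on the floor of the bin; the isolator is on (above 1.42 rad) (x of cyl1 in the frame of plate between -0.102 and 0.102 m and y of cyl1 in the frame of plate between -0.082 and 0.082 m and z of cyl1 in the frame of plate between 0.064 and 0.076 m and angle between each of cyl1, cyl2, cyl3, cyl4, cyl5, used_block, spare_block's own z axis and vertical below 0.1 rad and linear speed of each of cyl1, cyl2, cyl3, cyl4, cyl5, used_block, spare_block below 0.03 m/s and x of cyl2 in the frame of plate between -0.102 and 0.102 m and y of cyl2 in the frame of plate between -0.082 and 0.082 m and z of cyl2 in the frame of plate between 0.064 and 0.076 m and x of cyl3 in the frame of plate between -0.102 and 0.102 m and y of cyl3 in the frame of plate between -0.082 and 0.082 m and z of cyl3 in the frame of plate between 0.064 and 0.076 m and x of cyl4 in the frame of plate between -0.102 and 0.102 m and y of cyl4 in the frame of plate between -0.082 and 0.082 m and z of cyl4 in the frame of plate between 0.064 and 0.076 m and x of cyl5 in the frame of plate between -0.102 and 0.102 m and y of cyl5 in the frame of plate between -0.082 and 0.082 m and z of cyl5 in the frame of plate between 0.064 and 0.076 m and horizontal distance between cyl1 and cyl2 above 0.05 m and horizontal distance between each of cyl1, cyl2 and cyl3 above 0.05 m and horizontal distance between each of cyl1, cyl2, cyl3 and cyl4 above 0.05 m and horizontal distance between each of cyl1, cyl2, cyl3, cyl4 and cyl5 above 0.05 m and x of used_block in the frame of bin between -0.085 and 0.085 m and y of used_block in the frame of bin between -0.125 and 0.125 m and z of used_block in the frame of bin between 0 and 0.012 m and x of spare_block in the frame of bin between -0.085 and 0.085 m and y of spare_block in the frame of bin between -0.125 and 0.125 m and z of spare_block in the frame of bin between 0 and 0.012 m and value of joint isolator above 1.42 rad); the robot touches nothing.
It fails at once if the square block that belongs in the bin is taken out or shoved more than 45 mm (distance of spare_block from where it was at the start of the episode above 0.045 m).
It fails at once if a bystander is moved more than 40 mm (distance of any of amber_big, amber_small, wash_bottle, beaker, calculator from where it was at the start of the episode above 0.04 m).
Of cyl1, cyl2, cyl3, cyl4, cyl5 only 3 to 5 are there at a start; the rules pass over those that are not, and their reading is None.
At some moment in a run one of cyl1, cyl2, cyl3, cyl4, cyl5, used_block may be knocked a few centimetres aside while the robot is not near it.
It also fails if it takes over 210 s, if anything falls off the work surface, if the arm or the gripper's body presses on something with over 40 N, if the wrist force passes 120 N, or if a joint passes its speed limit or range.

## Robot

A 6-joint arm with a two-finger parallel gripper is mounted at the origin on the work surface. World frame = base frame: x ahead of the robot, y to its left, z up, the work surface at z = 0. Lengths are in m, angles in rad, forces in N, time in s.
With the tool pointing down it reaches from about 0.425 to 0.95 m from the base axis. Payload 3.5 kg.
Tool frame: the origin (TCP) lies at the very end of the fingers, on their centre line; the grasp point (between the pads) lies 19 mm behind it; y points along the fingers, z is the direction in which the jaws open and shut, and the axes are right-handed (so a half turn about y gives the same grasp; the last joint's range is limited). The gripper opens to 85 mm and grips with 20 to 120 N. Pads are 22 mm wide; open, the fingers measure 114 mm over their backs; the gripper's body (76 mm by 85 mm) begins 54 mm behind the grasp point. The pads swing forward as they close: fully open they stand 13 mm farther back than shut.
Start: joints at [-1.5, 0.286, 1.577, -0, 1.279, -0.15], TCP at [0.148, -0.659, 0.231] pointing down, gripper open.
Joint ranges: [-2.77, 2.77], [-0.9, 2.22], [0.21, 2.48], [-1.53, 4.67], [0.24, 2.81], [-2.84, 2.84]. Speed limits (rad/s): [2.79, 2.79, 3.14, 3.14, 3.14, 3.14].

## Interface

Orientations are given as a unit quaternion [x, y, z, w].
In Python, from plant import ctrl, cams gives the robot as it stands.
- The arm moves only by the tool play_rows, never from a script. Its argument "steps" is a list of rows, each an object of numbers: "claw": the finger opening in cm, from 0 to 8.54; "tx", "ty", "tz": the shift along the tool's x, y, z in cm; "ax", "ay", "az": the turn, a rotation vector about the tool's x, y, z in degrees. A call has 1 to 12 rows; each row is the pose to reach, as a shift and turn from the pose commanded when the call began, along the tool's axes at that moment; what a row does not reach only later rows make up. A row lasts 1/12 s, in which the tool goes at most 41.7 mm and 7.16 degrees, less where a joint would pass 70% of its speed; a pose out of reach is approached as far as the arm can. A call with a gripper value outside its range is refused whole. The fingers move at their own pace and stop on an object; "grip_force" is the grip in N (left out, the last holds). Time passes only in rows, so rows that repeat a pose let the fingers close. It gives the time, the measured TCP pose, the force and the opening at its end, in the units of the state.
- ctrl.get_state(): the state, without advancing time (a new reading comes with each control period).
- cams.read_camera(name): name is "side" or "top" or "wrist"; returns (picture, depth): 400x640x3 uint8, blue, green, red; 400x640 float32, m along the optical axis (not along the pixel's ray), 0 where there is no reading.
- cams.camera_model(name): a dict with "intrinsics" (3x3 intrinsics, pixels), "rvec" (rotation vector, rad) and "tvec" (3), from world to camera coordinates, as OpenCV has them; the wrist camera has in their place "tool_from_camera" (4x4, takes a point from camera to tool coordinates, whose origin is the TCP and whose axes are the tool frame's). Camera axes: x right, y down, z forward; pixel columns grow to the right and rows downward; lengths in m; the calibration is good to about 2 mm. The wrist camera is an equidistant fisheye: a pixel r from the principal point sees the ray r / f radians off the axis. A picture is of the moment at which its call begins: read the wrist's pose just before it. camera_model takes no time and is no camera call.
- ctrl.sign_off(): hands the job in, once; it reports no verdict.
The state is a dict: "time": time; "qpos": joint angles; "dq": joint speeds; "joint_efforts": joint torques, N m; "eef_pos": TCP position; "tcp_rot": TCP orientation; "contact_force": force on the tool from outside, world axes, zero at the start; "wrist_torque": the same for the moment, N m; "opening": opening from 0.0 (shut) to 1.0 (fully open).
Only numpy, scipy, OpenCV 4.12 (cv2) and the standard library are available. Lean on these libraries where they do the work, as an engineer would, in place of code of your own. Each camera call takes 0.05 s, during which the arm holds its last target.

## Working session

There is one attempt and no reset: what is moved stays moved. The work goes in short steps, Python scripts to look and compute and a tool call to move; the robot and the scene stay as the last step left them, time stands still between calls to the robot, and variables do not carry over. Pictures are saved under pics/ and viewed, and the job is handed in when it is done.

Besides the shell and the picture viewer there is one more tool, called after "Call:" as name(argument=value, ...), one argument or row to a line, values as JSON. play_rows: Moves the arm, as the interface text tells. Its arguments: {"type":"object","properties":{"steps":{"type":"array","items":{"type":"object","properties":{"claw":{"type":"number"},"tx":{"type":"number"},"ty":{"type":"number"},"tz":{"type":"number"},"ax":{"type":"number"},"ay":{"type":"number"},"az":{"type":"number"}}}},"grip_force":{"type":"number"}},"required":["steps"]}

```bash
ls; mkdir -p pics
python3 - <<'E'
from plant import ctrl, cams
import cv2,json
s=ctrl.get_state();print(s)
for n in ["side","top","wrist"]:
    p,d=cams.read_camera(n);cv2.imwrite(f"pics/{n}0.png",p)
    print(n,cams.camera_model(n))
E
```

```text
pics
{'time': 0.0, 'qpos': array([-1.49998514e+00,  2.87225648e-01,  1.57819496e+00, -1.70578004e-05,
        1.27855402e+00, -1.49992349e-01]), 'dq': array([ 0.00050214,  0.00041621, -0.00025433,  0.0015374 ,  0.00019851,
       -0.0003171 ]), 'joint_efforts': array([-1.41905086e-03, -4.05981123e+01, -2.92624980e+01, -2.26305820e-04,
        5.83524787e-03,  6.28450294e-06]), 'eef_pos': array([ 0.14781732, -0.65794517,  0.22989744]), 'tcp_rot': array([-0.07788147,  0.70364289, -0.70195944,  0.07793659]), 'contact_force': array([-0.58003507, -0.09403347,  0.19616179]), 'wrist_torque': array([ 0.00569259,  0.02357478, -0.03654975]), 'opening': 1.0000236355585215}
side {'intrinsics': array([[511.73739473,   0.        , 323.75318671],
       [  0.        , 511.73739473, 198.95789745],
       [  0.        ,   0.        ,   1.        ]]), 'rvec': array([ 0.26452467, -2.77699043,  1.22961221]), 'tvec': array([0.51462639, 0.12093519, 1.27087583])}
top {'intrinsics': array([[495.14512449,   0.        , 319.76816938],
       [  0.        , 495.14512449, 202.12323255],
       [  0.        ,   0.        ,   1.        ]]), 'rvec': array([ 2.11034569, -2.12067813,  0.18221232]), 'tvec': array([0.00399546, 0.54796566, 1.35049536])}
wrist {'intrinsics': array([[309.70691629,   0.        , 319.26372574],
       [  0.        , 309.70691629, 196.98788697],
       [  0.        ,   0.        ,   1.        ]]), 'tool_from_camera': array([[ 1.13033104e-03,  9.46765105e-01,  3.21923218e-01,
        -8.28691718e-02],
       [ 7.06146276e-04, -3.21924099e-01,  9.46765217e-01,
        -1.42620579e-01],
       [ 9.99999112e-01, -8.42833234e-04, -1.03243546e-03,
        -1.33224350e-04],
       [ 0.00000000e+00,  0.00000000e+00,  0.00000000e+00,
         1.00000000e+00]])}
```

View pics/side0.png

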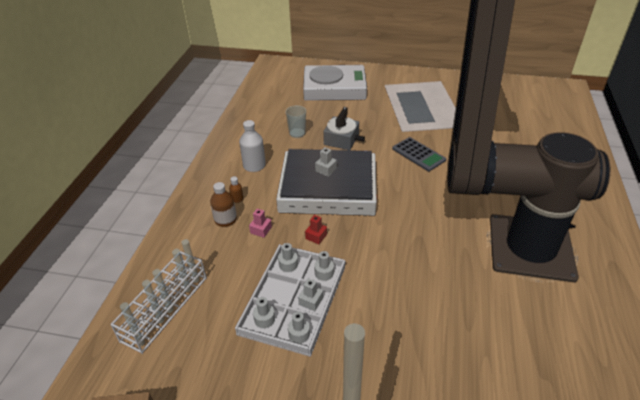

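View pics/top0.png

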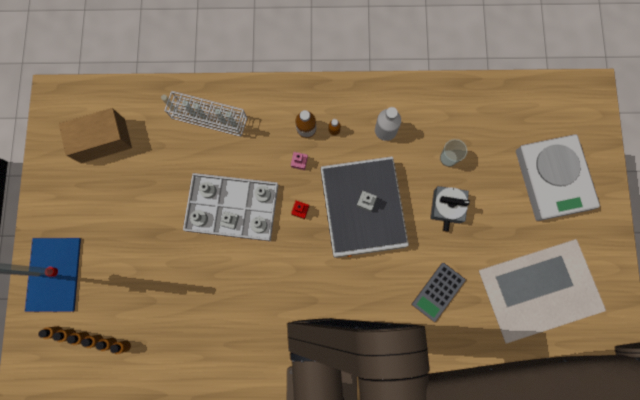

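View pics/wrist0.png

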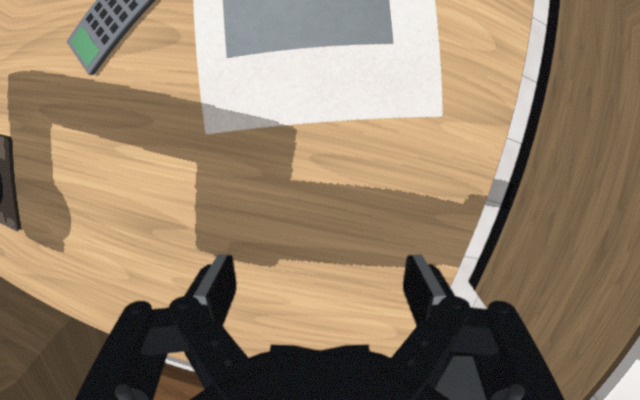

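Run:
```python
import cv2,numpy as np
p=cv2.imread("pics/top0.png")
a=cv2.resize(p[165:250,175:310],None,fx=5.5,fy=5.5,interpolation=cv2.INTER_CUBIC)
cv2.imwrite("pics/c1.png",a)
a=cv2.resize(p[150:265,310:480],None,fx=4.5,fy=4.5,interpolation=cv2.INTER_CUBIC)
cv2.imwrite("pics/c2.png",a)
p=cv2.imread("pics/side0.png")
a=cv2.resize(p[95:180,270:380],None,fx=7,fy=7,interpolation=cv2.INTER_CUBIC)
cv2.imwrite("pics/c3.png",a)
```

```text
(no output)
```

View pics/c1.png

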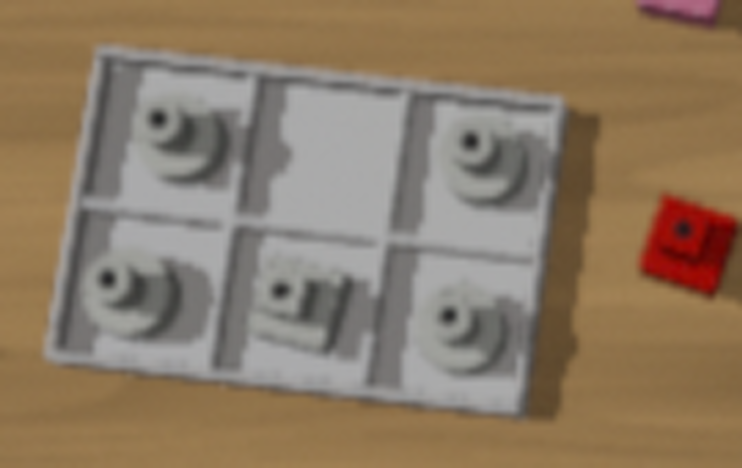

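View pics/c2.png

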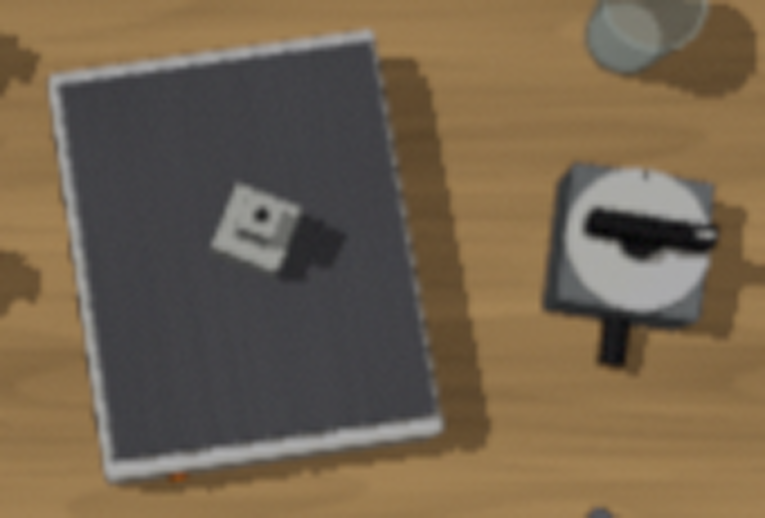

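View pics/c3.png

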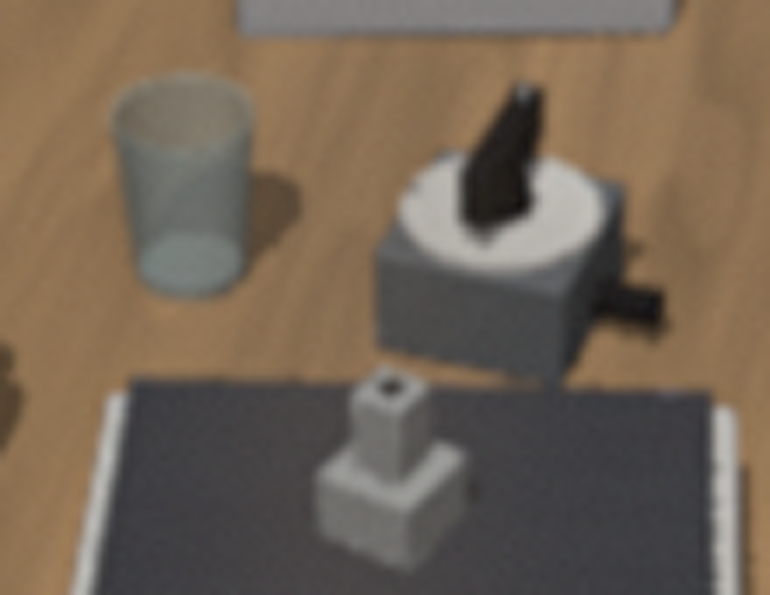

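```bash
cat > h.py <<'E'
from plant import ctrl, cams
import cv2, numpy as np
from scipy.spatial.transform import Rotation as R
def pl(name,px,z):
    m=cams.camera_model(name);K=m['intrinsics'];Rm=cv2.Rodrigues(m['rvec'])[0];t=m['tvec']
    c=-Rm.T@t
    out=[]
    for u in np.atleast_2d(px):
        d=Rm.T@np.linalg.inv(K)@np.array([u[0],u[1],1.])
        out.append(c+d*(z-c[2])/d[2])
    return np.array(out)
def pose():
    s=ctrl.get_state();return s['eef_pos'],R.from_quat(s['tcp_rot']).as_matrix()
def wpl(px,z,P):
    # wrist pixel -> world point on plane z
    m=cams.camera_model('wrist');K=m['intrinsics'];T=m['tool_from_camera']
    p,Rm=P;out=[]
    for u in np.atleast_2d(px):
        v=(np.array(u)-K[:2,2])/K[0,0];r=np.hypot(*v);
        d=np.array([*(v/max(r,1e-9)*np.sin(r)),np.cos(r)])
        dw=Rm@T[:3,:3]@d;c=p+Rm@T[:3,3]
        out.append(c+dw*(z-c[2])/dw[2])
    return np.array(out)
def wproj(X,P):
    m=cams.camera_model('wrist');K=m['intrinsics'];T=m['tool_from_camera'];p,Rm=P
    out=[]
    for x in np.atleast_2d(X):
        c=T[:3,:3].T@(Rm.T@(x-p)-T[:3,3]);th=np.arctan2(np.hypot(c[0],c[1]),c[2])
        v=c[:2]/max(np.hypot(*c[:2]),1e-9)*th*K[0,0];out.append(v+K[:2,2])
    return np.array(out)
def ang(P): # tool z (jaw) heading and tool x heading deg
    return np.degrees(np.arctan2(P[1][1,2],P[1][0,2])),np.degrees(np.arctan2(P[1][1,0],P[1][0,0]))
def move(target,head,P=None):
    """tool-axis cm shift to target TCP, and turn about tool y so jaw axis heading=head (mod 180)"""
    P=P or pose();d=P[1].T@(np.array(target)-P[0])*100
    h=np.radians(head);z=np.array([np.cos(h),np.sin(h),0])
    opts=[]
    for s in(1,-1):
        zz=z*s;y=np.array([0,0,-1.]);x=np.cross(y,zz)
        Rt=np.c_[x,y,zz];rv=R.from_matrix(P[1].T@Rt).as_rotvec(degrees=True);opts.append(rv)
    opts.sort(key=np.linalg.norm)
    print('shift',d.round(2),'turn',opts[0].round(2),'alt',opts[1].round(1))
E
python3 - <<'E'
from h import *
b=lambda l:np.array(l)/5.5+[175,165]
q=lambda l:np.array(l)/4.5+[310,150]
np.set_printoptions(precision=4,suppress=True)
c=pl('top',b([(100,45),(565,100),(525,412),(47,358)]),.028);print('bin',c,c.mean(0))
print('cyl',pl('top',b([(162,120),(474,143),(110,281),(456,318)]),.071),'spare',pl('top',b([(281,291)]),.071))
c=pl('top',q([(58,85),(372,38),(438,418),(112,463)]),.07);print('plate',c,c.mean(0))
print('used',pl('top',q([(262,214)]),.136))
print('edges used',pl('top',q([(240,182),(300,207),(275,270),(212,245)]),.1))
c=pl('top',q([(590,212),(715,230)]),.101);print('handle',c,c.mean(0))
print(ang(pose()))
# depth clouds for the things
p,d=cams.read_camera('top')
m=cams.camera_model('top');K=m['intrinsics'];Rm=cv2.Rodrigues(m['rvec'])[0];t=m['tvec']
v,u=np.mgrid[:400,:640]
X=np.stack([(u-K[0,2])*d/K[0,0],(v-K[1,2])*d/K[1,1],d],-1)
W=(X-t)@Rm
np.save('W.npy',W)
def reg(n,u0,u1,v0,v1,z0,z1):
    w=W[v0:v1,u0:u1].reshape(-1,3);w=w[(w[:,2]>z0)&(w[:,2]<z1)];print(n,len(w),w.mean(0) if len(w) else '',np.median(w,0) if len(w) else '')
reg('handle',435,475,180,220,.085,.13)
reg('used stem',350,385,185,215,.115,.16)
for k,(x,y) in enumerate(b([(162,120),(474,143),(110,281),(456,318),(281,291)])):
    x,y=int(x),int(y);reg(k,x-6,x+7,y-6,y+7,.06,.09)
reg('plate',330,395,170,245,.06,.08)
E
```

```text
bin [[0.6411 0.3718 0.028 ]
 [0.6093 0.1237 0.028 ]
 [0.444  0.1423 0.028 ]
 [0.4735 0.392  0.028 ]] [0.542  0.2575 0.028 ]
cyl [[0.5903 0.3261 0.071 ]
 [0.5772 0.1655 0.071 ]
 [0.5069 0.3492 0.071 ]
 [0.4869 0.1729 0.071 ]] spare [[0.5013 0.262  0.071 ]]
plate [[ 0.6402 -0.0081  0.07  ]
 [ 0.6692 -0.2061  0.07  ]
 [ 0.4291 -0.2388  0.07  ]
 [ 0.4027 -0.0399  0.07  ]] [ 0.5353 -0.1232  0.07  ]
used [[ 0.5435 -0.1289  0.136 ]]
edges used [[ 0.5706 -0.119   0.1   ]
 [ 0.5548 -0.1551  0.1   ]
 [ 0.5161 -0.139   0.1   ]
 [ 0.5317 -0.1013  0.1   ]]
handle [[ 0.5504 -0.3301  0.101 ]
 [ 0.5388 -0.4048  0.101 ]] [ 0.5446 -0.3675  0.101 ]
(np.float64(-77.35125938165325), np.float64(-167.35129028385012))
handle 180 [ 0.5399 -0.3652  0.1002] [ 0.5396 -0.3655  0.1013]
used stem 80 [ 0.5409 -0.1258  0.1354] [ 0.5407 -0.1256  0.1369]
0 61 [0.5899 0.3285 0.0716] [0.5899 0.3281 0.0713]
1 63 [0.5772 0.1684 0.071 ] [0.5769 0.1685 0.0715]
2 66 [0.5073 0.351  0.0707] [0.5074 0.3509 0.0713]
3 62 [0.4871 0.1778 0.0717] [0.4866 0.1778 0.0722]
4 71 [0.501  0.2627 0.0713] [0.5008 0.2623 0.072 ]
plate 4571 [ 0.5299 -0.1164  0.0712] [ 0.5252 -0.1133  0.0712]
```

Run:
```python
from h import *
move((.542,-.366,.20),-8.8)
```

```text
shift [-44.86   3.08 -19.88] turn [  0.07 -68.55  -0.07] alt [1.000e-01 1.114e+02 1.000e-01]
```

Call:
play_rows(
  steps=[
    {"tx":-44.86,"ty":3.1,"tz":-19.88,"ay":-68.5,"claw":8.5},
    {"tx":-44.86,"ty":3.1,"tz":-19.88,"ay":-68.5},
    {"tx":-44.86,"ty":3.1,"tz":-19.88,"ay":-68.5},
    {"tx":-44.86,"ty":3.1,"tz":-19.88,"ay":-68.5},
    {"tx":-44.86,"ty":3.1,"tz":-19.88,"ay":-68.5},
    {"tx":-44.86,"ty":3.1,"tz":-19.88,"ay":-68.5},
    {"tx":-44.86,"ty":3.1,"tz":-19.88,"ay":-68.5},
    {"tx":-44.86,"ty":3.1,"tz":-19.88,"ay":-68.5},
    {"tx":-44.86,"ty":3.1,"tz":-19.88,"ay":-68.5},
    {"tx":-44.86,"ty":3.1,"tz":-19.88,"ay":-68.5},
    {"tx":-44.86,"ty":3.1,"tz":-19.88,"ay":-68.5},
    {"tx":-44.86,"ty":3.1,"tz":-19.88,"ay":-68.5},
  ],
)

```text
invalid input at $.steps[0]: expected keys claw, tx, ty, tz, ax, ay, az
```

Run:
```python
from h import *
P=pose();print(P[0],ang(P),ctrl.get_state()['qpos'])
p,d=cams.read_camera('wrist');cv2.imwrite('pics/w1.png',p)
print(wproj([(.542,-.366,.101)],P))
```

```text
[ 0.14780045 -0.65818881  0.23039784] (np.float64(-77.35369368846649), np.float64(-167.35371475325977)) [-1.50004357e+00  2.86928745e-01  1.57763646e+00  3.47766104e-06
  1.27859427e+00 -1.49967749e-01]
[[ 153.58723471 -164.72179301]]
```

View pics/w1.png

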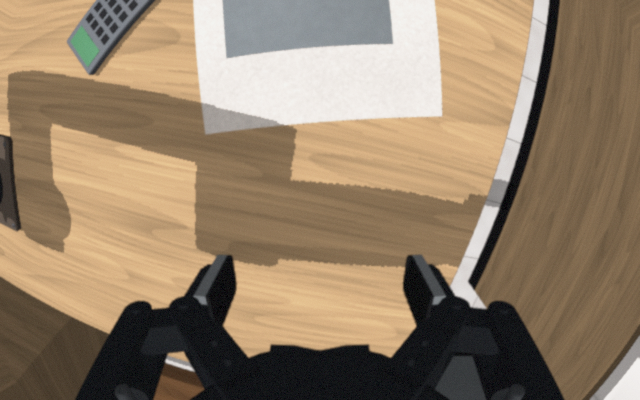

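All keys are needed per row.

Call:
play_rows(
  steps=[
    {"tx":-44.86,"ty":3.1,"tz":-19.88,"ax":0,"ay":-68.5,"az":0,"claw":8.5},
    {"tx":-44.86,"ty":3.1,"tz":-19.88,"ax":0,"ay":-68.5,"az":0,"claw":8.5},
    {"tx":-44.86,"ty":3.1,"tz":-19.88,"ax":0,"ay":-68.5,"az":0,"claw":8.5},
    {"tx":-44.86,"ty":3.1,"tz":-19.88,"ax":0,"ay":-68.5,"az":0,"claw":8.5},
    {"tx":-44.86,"ty":3.1,"tz":-19.88,"ax":0,"ay":-68.5,"az":0,"claw":8.5},
    {"tx":-44.86,"ty":3.1,"tz":-19.88,"ax":0,"ay":-68.5,"az":0,"claw":8.5},
    {"tx":-44.86,"ty":3.1,"tz":-19.88,"ax":0,"ay":-68.5,"az":0,"claw":8.5},
    {"tx":-44.86,"ty":3.1,"tz":-19.88,"ax":0,"ay":-68.5,"az":0,"claw":8.5},
    {"tx":-44.86,"ty":3.1,"tz":-19.88,"ax":0,"ay":-68.5,"az":0,"claw":8.5},
    {"tx":-44.86,"ty":3.1,"tz":-19.88,"ax":0,"ay":-68.5,"az":0,"claw":8.5},
    {"tx":-44.86,"ty":3.1,"tz":-19.88,"ax":0,"ay":-68.5,"az":0,"claw":8.5},
    {"tx":-44.86,"ty":3.1,"tz":-19.88,"ax":0,"ay":-68.5,"az":0,"claw":8.5},
  ],
)

```text
time: 1.25
eef_pos: [0.544, -0.364, 0.2001]
tcp_rot: [-0.46, 0.537, -0.537, 0.461]
contact_force: [-0.8, -0.5, 0.5]
opening: 0.997
```

Run:
```python
from h import *
P=pose();print(P[0],ang(P),ctrl.get_state()['qpos'])
p,d=cams.read_camera('wrist');cv2.imwrite('pics/w2.png',p)
print(wproj([(.542,-.366,.101)],P))
```

```text
[ 0.54401857 -0.36401978  0.20007235] (np.float64(-8.764480354156845), np.float64(-98.76447381984903)) [-7.44689323e-01  2.67430045e-01  1.65811983e+00  6.06544651e-04
  1.21617279e+00 -5.91930993e-01]
[[317.49000992 200.82014131]]
```

View pics/w2.png

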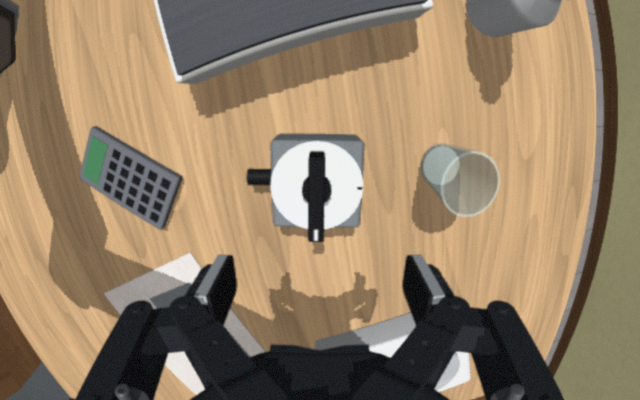

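Run:
```python
from h import *
P=pose()
c=wpl([(317.3,153),(316.3,241)],.101,P);print(c,c.mean(0),np.linalg.norm(c[0]-c[1]),np.degrees(np.arctan2(*(c[1]-c[0])[[1,0]])))
m=c.mean(0);move((m[0],m[1],.074),-8.8)
```

```text
[[ 0.5517519  -0.32227636  0.101     ]
 [ 0.53918489 -0.39824285  0.101     ]] [ 0.5454684 -0.3602596  0.101    ] 0.07699894992761536 -99.393276170344
shift [ 0.07 12.55 -0.24] turn [-0.14  0.23 -0.21] alt [  -0.3 -179.8    0.2]
```

Run:
```python
from h import *
P=pose()
for z in(.055,.06):
  c=wpl([(271,186),(363,186),(317,140),(317,231)],z,P);print(c,c[:2].mean(0),c[2:].mean(0))
c=wpl([(275,137),(362,137)],.055,P);print(c)
m=(.545,-.362);move((m[0],m[1],.074),-9.2)
```

```text
[[ 0.50070656 -0.35570871  0.055     ]
 [ 0.58936861 -0.36922256  0.055     ]
 [ 0.55186421 -0.31827923  0.055     ]
 [ 0.53777032 -0.40980488  0.055     ]] [ 0.54503758 -0.36246564  0.055     ] [ 0.54481727 -0.36404206  0.055     ]
[[ 0.50173006 -0.35437078  0.06      ]
 [ 0.58885    -0.36764958  0.06      ]
 [ 0.55199792 -0.31759231  0.06      ]
 [ 0.53814917 -0.40752604  0.06      ]] [ 0.54529003 -0.36101018  0.06      ] [ 0.54507355 -0.36255918  0.06      ]
[[ 0.51346993 -0.30918729  0.055     ]
 [ 0.59397824 -0.32144919  0.055     ]]
shift [ 0.25 12.55 -0.26] turn [-0.14  0.63 -0.21] alt [  -0.3 -179.4    0.2]
```

Call:
play_rows(
  steps=[
    {"tx":0.25,"ty":4.1,"tz":-0.26,"ax":0,"ay":0.6,"az":0,"claw":4},
    {"tx":0.25,"ty":8.2,"tz":-0.26,"ax":0,"ay":0.6,"az":0,"claw":4},
    {"tx":0.25,"ty":11,"tz":-0.26,"ax":0,"ay":0.6,"az":0,"claw":4},
    {"tx":0.25,"ty":12.5,"tz":-0.26,"ax":0,"ay":0.6,"az":0,"claw":4},
    {"tx":0.25,"ty":12.5,"tz":-0.26,"ax":0,"ay":0.6,"az":0,"claw":1.2},
    {"tx":0.25,"ty":12.5,"tz":-0.26,"ax":0,"ay":0.6,"az":0,"claw":1.2},
    {"tx":0.25,"ty":12.5,"tz":-0.26,"ax":0,"ay":0.6,"az":0,"claw":1.2},
    {"tx":0.25,"ty":12.5,"tz":-0.26,"ax":0,"ay":0.6,"az":0,"claw":1.2},
    {"tx":0.25,"ty":12.5,"tz":-0.26,"ax":0,"ay":0.6,"az":0,"claw":1.2},
  ],
  grip_force=30,
)

```text
time: 2.05
eef_pos: [0.5404, -0.3692, 0.0763]
tcp_rot: [0.456, -0.538, 0.541, -0.457]
contact_force: [5.0, -2.7, -10.2]
opening: 0.152
```

Run:
```python
from h import *
P=pose();print(P[0],ang(P),ctrl.get_state())
p,d=cams.read_camera('wrist');cv2.imwrite('pics/w3.png',p)
p,d=cams.read_camera('side');cv2.imwrite('pics/s3.png',cv2.resize(p[60:220,220:480],None,fx=3,fy=3))
P=pose();print(P[0],ang(P),P[1])
```

```text
[ 0.54040398 -0.36919142  0.07632271] (np.float64(-9.494852145982044), np.float64(-99.4952605283234)) {'time': 2.05, 'qpos': array([-7.54559509e-01,  3.99295814e-01,  1.73418987e+00,  1.31412954e-03,
        1.00354019e+00, -5.89543091e-01]), 'dq': array([ 2.66530753e-04, -1.53810935e-04,  4.56090743e-04, -7.84543517e-05,
       -2.98866678e-03, -7.28297791e-04]), 'joint_efforts': array([ -0.93517827, -46.91800117, -27.62494326,  -0.45385444,
         1.02340948,  -0.08990222]), 'eef_pos': array([ 0.54040398, -0.36919142,  0.07632271]), 'tcp_rot': array([ 0.45632815, -0.5381058 ,  0.54122551, -0.45747318]), 'contact_force': array([  5.00352352,  -2.65291381, -10.17991721]), 'wrist_torque': array([-0.21816357, -0.68671322, -0.13792347]), 'opening': 0.15208146612619516}
[ 0.54040353 -0.36916992  0.07630541] (np.float64(-9.49137860953419), np.float64(-99.4918035401133)) [[-0.16490628  0.00407819  0.98630081]
 [-0.98630781 -0.00238473 -0.16489759]
 [ 0.00167958 -0.99998884  0.00441561]]
```

View pics/w3.png

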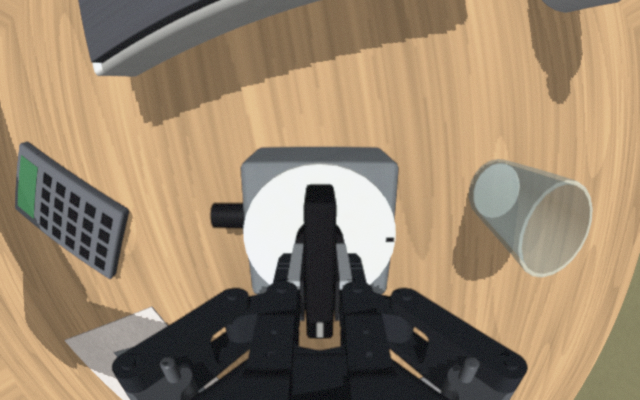

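View pics/s3.png

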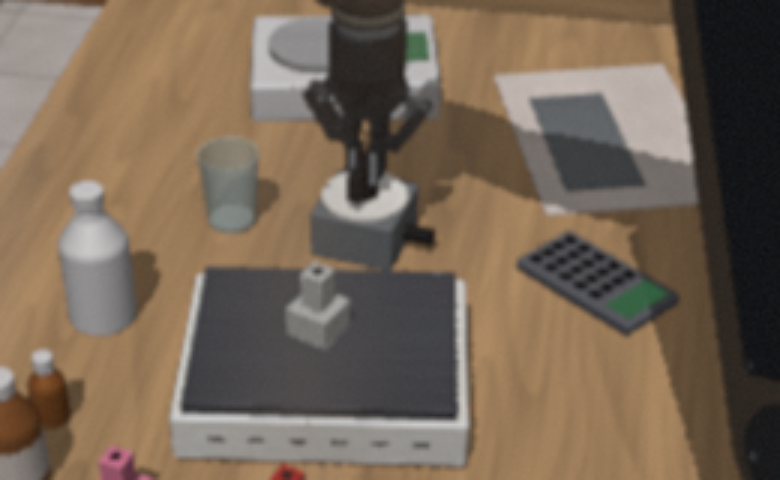

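Call:
play_rows(
  steps=[
    {"tx":-0.01,"ty":0,"tz":0.09,"ax":0,"ay":-7,"az":0,"claw":1.2},
    {"tx":-0.02,"ty":0,"tz":0.18,"ax":0,"ay":-14,"az":0,"claw":1.2},
    {"tx":-0.05,"ty":0,"tz":0.26,"ax":0,"ay":-21,"az":0,"claw":1.2},
    {"tx":-0.09,"ty":0,"tz":0.34,"ax":0,"ay":-28,"az":0,"claw":1.2},
    {"tx":-0.13,"ty":0,"tz":0.42,"ax":0,"ay":-35,"az":0,"claw":1.2},
    {"tx":-0.19,"ty":0,"tz":0.49,"ax":0,"ay":-42,"az":0,"claw":1.2},
    {"tx":-0.25,"ty":0,"tz":0.55,"ax":0,"ay":-49,"az":0,"claw":1.2},
    {"tx":-0.32,"ty":0,"tz":0.6,"ax":0,"ay":-56,"az":0,"claw":1.2},
    {"tx":-0.4,"ty":0,"tz":0.65,"ax":0,"ay":-63,"az":0,"claw":1.2},
    {"tx":-0.48,"ty":0,"tz":0.69,"ax":0,"ay":-70,"az":0,"claw":1.2},
    {"tx":-0.57,"ty":0,"tz":0.71,"ax":0,"ay":-77,"az":0,"claw":1.2},
    {"tx":-0.65,"ty":0,"tz":0.73,"ax":0,"ay":-84,"az":0,"claw":1.2},
  ],
)

```text
time: 3.15
eef_pos: [0.5432, -0.3673, 0.0763]
tcp_rot: [0.704, -0.095, 0.09, -0.698]
contact_force: [-11.5, -10.8, -5.8]
opening: 0.158
```

Call:
play_rows(
  steps=[
    {"tx":0,"ty":0,"tz":0,"ax":0,"ay":0,"az":0,"claw":4},
    {"tx":0,"ty":0,"tz":0,"ax":0,"ay":0,"az":0,"claw":4},
    {"tx":0,"ty":0,"tz":0,"ax":0,"ay":0,"az":0,"claw":4},
    {"tx":0,"ty":-4,"tz":0,"ax":0,"ay":0,"az":0,"claw":4},
    {"tx":0,"ty":-8,"tz":0,"ax":0,"ay":0,"az":0,"claw":4},
    {"tx":0,"ty":-12,"tz":0,"ax":0,"ay":0,"az":0,"claw":4},
    {"tx":0,"ty":-14,"tz":0,"ax":0,"ay":0,"az":0,"claw":4},
    {"tx":0,"ty":-14,"tz":0,"ax":0,"ay":0,"az":0,"claw":4},
  ],
)

```text
time: 3.82
eef_pos: [0.551, -0.3655, 0.2259]
tcp_rot: [0.704, -0.09, 0.1, -0.697]
contact_force: [0.1, -0.2, 0.4]
opening: 0.472
```

Run:
```python
from h import *
P=pose();print(P[0],ang(P),ctrl.get_state()['qpos'])
p,d=cams.read_camera('wrist');cv2.imwrite('pics/w4.png',p)
P=pose();print(P[0],ang(P))
```

```text
[ 0.55095752 -0.36545046  0.22588597] (np.float64(74.56507705337306), np.float64(-15.428763689560226)) [-7.39000864e-01  2.51647468e-01  1.62902103e+00  3.28432080e-04
  1.24437182e+00 -2.04056345e+00]
[ 0.54975194 -0.36446436  0.22193666] (np.float64(74.56860723007678), np.float64(-15.428728239607072))
```

View pics/w4.png

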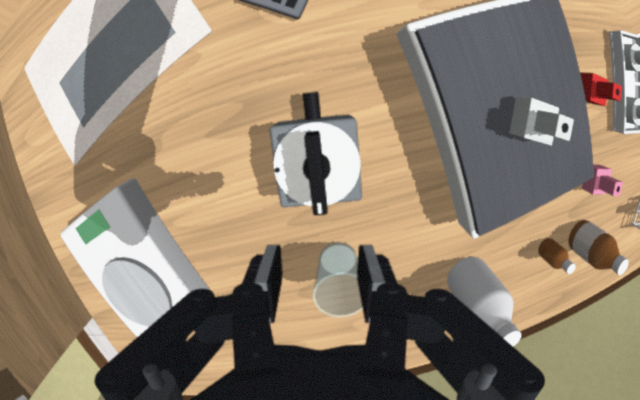

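Run:
```python
from h import *
P=pose()
c=wpl([(313,134),(320,213)],.101,P);print(c,c.mean(0),np.linalg.norm(c[0]-c[1]),np.degrees(np.arctan2(*(c[1]-c[0])[[1,0]])))
print(ang(P))
p=cv2.imread('pics/w4.png')
cv2.imwrite('pics/w4c.png',cv2.resize(p[80:230,250:390],None,fx=4,fy=4,interpolation=cv2.INTER_CUBIC))
# used block top
```

```text
[[ 0.50094923 -0.35688435  0.101     ]
 [ 0.57217522 -0.3704056   0.101     ]] [ 0.53656222 -0.36364497  0.101     ] 0.07249803717383 -10.748891166760771
(np.float64(74.56860723007678), np.float64(-15.428728239607072))
```

View pics/w4c.png

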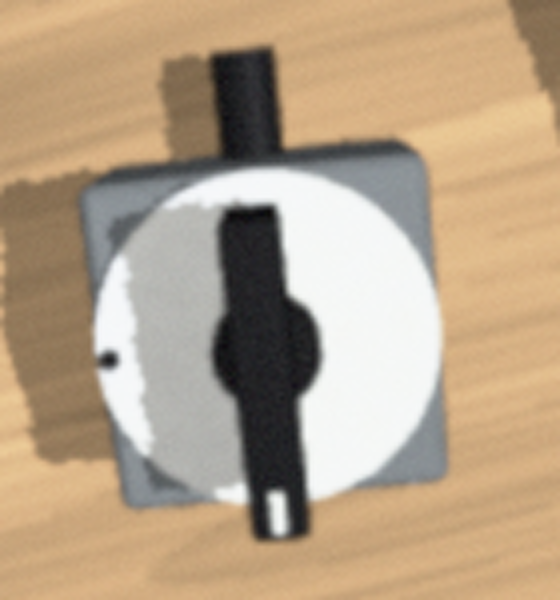

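Run:
```python
from h import *
P=pose();print(P[0])
move((.5427,-.127,.25),66)
```

```text
[ 0.54975194 -0.36446436  0.22193666]
shift [-6.97 -2.98 22.69] turn [0.23 8.57 0.59] alt [   0.9 -171.4   -0.3]
```

Call:
play_rows(
  steps=[
    {"tx":-2,"ty":-1.5,"tz":4,"ax":0,"ay":5,"az":0,"claw":5},
    {"tx":-4,"ty":-2.9,"tz":8,"ax":0,"ay":8.6,"az":0,"claw":5},
    {"tx":-5.5,"ty":-2.9,"tz":12,"ax":0,"ay":8.6,"az":0,"claw":5},
    {"tx":-6.5,"ty":-2.9,"tz":16,"ax":0,"ay":8.6,"az":0,"claw":5},
    {"tx":-7,"ty":-2.9,"tz":20,"ax":0,"ay":8.6,"az":0,"claw":5},
    {"tx":-7,"ty":-2.9,"tz":22.7,"ax":0,"ay":8.6,"az":0,"claw":5},
    {"tx":-7,"ty":-2.9,"tz":22.7,"ax":0,"ay":8.6,"az":0,"claw":5},
    {"tx":-7,"ty":-2.9,"tz":22.7,"ax":0,"ay":8.6,"az":0,"claw":5},
    {"tx":-7,"ty":-2.9,"tz":22.7,"ax":0,"ay":8.6,"az":0,"claw":5},
  ],
)

```text
time: 4.62
eef_pos: [0.5401, -0.1257, 0.2436]
tcp_rot: [0.692, -0.148, 0.147, -0.692]
contact_force: [-0.3, 0.4, 0.9]
opening: 0.585
```

```bash
cat > look.py <<'E'
import sys
from h import *
P=pose();print(P[0],ang(P))
p,d=cams.read_camera('wrist');cv2.imwrite(f'pics/{sys.argv[1]}.png',p)
np.savez(f'{sys.argv[1]}.npz',p=P[0],R=P[1])
if len(sys.argv)>2: 
    print(wproj([eval(a) for a in sys.argv[2:]],P))
Q=pose();print(Q[0]-P[0])
E
python3 look.py w5 "(.5427,-.127,.136)"
```

```text
[ 0.54005171 -0.12566599  0.24355387] (np.float64(65.98882958906938), np.float64(-24.01120387359482))
[[319.01532334 198.33967489]]
[ 2.34181770e-05 -7.26169322e-04  1.13231803e-04]
```

View pics/w5.png

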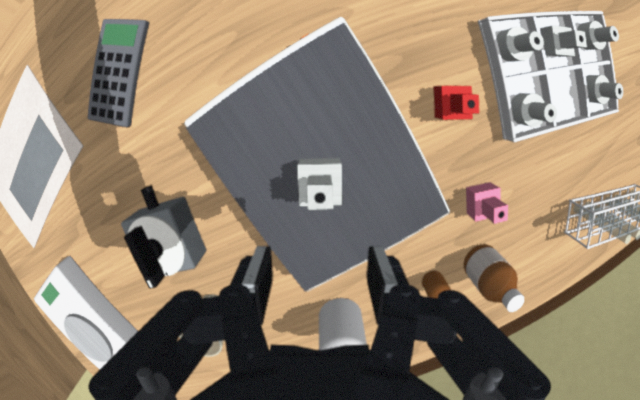

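Run:
```python
from h import *
P=pose()
print(wpl([(319.5,198.3)],.136,P), wpl([(305,177),(333,177),(333,208),(306,208)],.136,P))
move((.5427,-.127,.105),66.5)
```

```text
[[ 0.54291541 -0.12735669  0.136     ]] [[ 0.52076839 -0.13072729  0.136     ]
 [ 0.53035144 -0.10935092  0.136     ]
 [ 0.55577607 -0.12033146  0.136     ]
 [ 0.54622985 -0.1416283   0.136     ]]
shift [ 0.28 13.87  0.06] turn [ 0.02 -0.58 -0.06] alt [1.000e-01 1.794e+02 0.000e+00]
```

Call:
play_rows(
  steps=[
    {"tx":0.28,"ty":4,"tz":0.06,"ax":0,"ay":-0.6,"az":0,"claw":5},
    {"tx":0.28,"ty":8,"tz":0.06,"ax":0,"ay":-0.6,"az":0,"claw":5},
    {"tx":0.28,"ty":11,"tz":0.06,"ax":0,"ay":-0.6,"az":0,"claw":5},
    {"tx":0.28,"ty":13,"tz":0.06,"ax":0,"ay":-0.6,"az":0,"claw":5},
    {"tx":0.28,"ty":13.8,"tz":0.06,"ax":0,"ay":-0.6,"az":0,"claw":5},
    {"tx":0.28,"ty":13.8,"tz":0.06,"ax":0,"ay":-0.6,"az":0,"claw":5},
    {"tx":0.28,"ty":13.8,"tz":0.06,"ax":0,"ay":-0.6,"az":0,"claw":5},
    {"tx":0.28,"ty":13.8,"tz":0.06,"ax":0,"ay":-0.6,"az":0,"claw":1.8},
    {"tx":0.28,"ty":13.8,"tz":0.06,"ax":0,"ay":-0.6,"az":0,"claw":1.8},
    {"tx":0.28,"ty":13.8,"tz":0.06,"ax":0,"ay":-0.6,"az":0,"claw":1.8},
    {"tx":0.28,"ty":13.8,"tz":0.06,"ax":0,"ay":-0.6,"az":0,"claw":1.8},
  ],
  grip_force=50,
)

```text
time: 5.58
eef_pos: [0.5446, -0.1272, 0.1087]
tcp_rot: [0.693, -0.142, 0.145, -0.692]
contact_force: [-0.6, -1.5, 4.3]
opening: 0.246
```

Run:
```python
from h import *
P=pose();print(P[0])
move((.583,.250,.205),82.7)
```

```text
[ 0.54456916 -0.12720281  0.10866002]
shift [-11.43  -9.7   36.13] turn [  0.06 -16.14   0.25] alt [-4.000e-01  1.639e+02  1.000e-01]
```

Call:
play_rows(
  steps=[
    {"tx":0,"ty":-3,"tz":0,"ax":0,"ay":0,"az":0,"claw":1.8},
    {"tx":0,"ty":-6.5,"tz":0,"ax":0,"ay":0,"az":0,"claw":1.8},
    {"tx":-0.5,"ty":-9.7,"tz":1.5,"ax":0,"ay":0,"az":0,"claw":1.8},
    {"tx":-1.6,"ty":-9.7,"tz":5,"ax":0,"ay":-3,"az":0,"claw":1.8},
    {"tx":-2.8,"ty":-9.7,"tz":9,"ax":0,"ay":-6,"az":0,"claw":1.8},
    {"tx":-4.1,"ty":-9.7,"tz":13,"ax":0,"ay":-9,"az":0,"claw":1.8},
    {"tx":-5.4,"ty":-9.7,"tz":17,"ax":0,"ay":-12,"az":0,"claw":1.8},
    {"tx":-6.6,"ty":-9.7,"tz":21,"ax":0,"ay":-15,"az":0,"claw":1.8},
    {"tx":-7.9,"ty":-9.7,"tz":25,"ax":0,"ay":-16.1,"az":0,"claw":1.8},
    {"tx":-9.2,"ty":-9.7,"tz":29,"ax":0,"ay":-16.1,"az":0,"claw":1.8},
    {"tx":-10.4,"ty":-9.7,"tz":33,"ax":0,"ay":-16.1,"az":0,"claw":1.8},
    {"tx":-11.4,"ty":-9.7,"tz":36.1,"ax":0,"ay":-16.1,"az":0,"claw":1.8},
  ],
)

```text
time: 6.58
eef_pos: [0.5813, 0.2532, 0.2028]
tcp_rot: [-0.706, 0.045, -0.044, 0.706]
contact_force: [-0.6, -0.6, -2.2]
opening: 0.246
```

Call:
play_rows(
  steps=[
    {"tx":0,"ty":0,"tz":0,"ax":0,"ay":0,"az":0,"claw":1.8},
    {"tx":0,"ty":0,"tz":0,"ax":0,"ay":0,"az":0,"claw":1.8},
    {"tx":0,"ty":0,"tz":0,"ax":0,"ay":0,"az":0,"claw":1.8},
  ],
)

```text
time: 6.83
eef_pos: [0.5815, 0.2501, 0.2025]
tcp_rot: [0.706, -0.046, 0.044, -0.705]
contact_force: [-0.8, -0.4, -1.5]
opening: 0.246
```

```bash
python3 look.py w6 "(.583,.250,.005)" "(.59,.328,.071)" "(.577,.167,.071)" "(.507,.350,.071)" "(.4869,.1755,.071)"
```

```text
[0.58153731 0.25013905 0.20251012] (np.float64(82.69911092490146), np.float64(-7.30097553596953))
[[319.29898373 171.30931672]
 [402.02908724 185.52181697]
 [232.35245239 193.29427215]
 [418.75468672  95.17016821]
 [223.25520188  97.5927955 ]]
[ 0.00023979 -0.00068841  0.00021537]
```

View pics/w6.png

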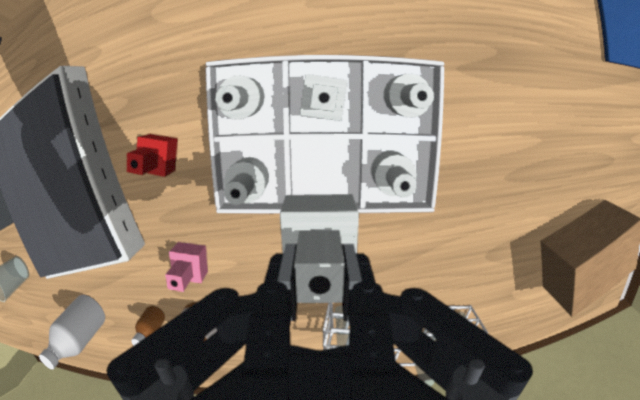

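Run:
```python
from h import *
z=np.load('w6.npz');P=(z['p'],z['R'])
c=wpl([(207,63),(443,63),(436,211),(217,212)],.028,P);m=c.mean(0);print(c,m)
ax=(c[3]-c[0]+c[2]-c[1]);print(np.degrees(np.arctan2(ax[1],ax[0])));ax/=np.linalg.norm(ax)
print('empty',m+.041*ax)
print('cyls',wpl([(404,186),(235.5,193),(422,96),(228,98)],.071,P),'spare',wpl([(324,98)],.071,P))
t=m+.041*ax
move((t[0],t[1],.046),82.7,pose())
```

```text
[[0.44455424 0.14987697 0.028     ]
 [0.47486077 0.39518721 0.028     ]
 [0.63985574 0.37847826 0.028     ]
 [0.60868233 0.12884476 0.028     ]] [0.54198827 0.2630968  0.028     ]
-6.54164090842194
empty [0.58272133 0.25842586 0.028     ]
cyls [[0.5907106  0.32992111 0.071     ]
 [0.57712277 0.17019991 0.071     ]
 [0.50794208 0.35305682 0.071     ]
 [0.48812798 0.17987666 0.071     ]] spare [[0.50167526 0.26467172 0.071     ]]
shift [-0.   15.67  0.92] turn [ 0.05 -0.07 -0.06] alt [1.000e-01 1.799e+02 1.000e-01]
```

Call:
play_rows(
  steps=[
    {"tx":0,"ty":4,"tz":0.6,"ax":0,"ay":0,"az":0,"claw":1.8},
    {"tx":0,"ty":8,"tz":0.6,"ax":0,"ay":0,"az":0,"claw":1.8},
    {"tx":0,"ty":11,"tz":0.6,"ax":0,"ay":0,"az":0,"claw":1.8},
    {"tx":0,"ty":13,"tz":0.6,"ax":0,"ay":0,"az":0,"claw":1.8},
    {"tx":0,"ty":14.5,"tz":0.6,"ax":0,"ay":0,"az":0,"claw":1.8},
    {"tx":0,"ty":15.3,"tz":0.6,"ax":0,"ay":0,"az":0,"claw":1.8},
    {"tx":0,"ty":15.7,"tz":0.6,"ax":0,"ay":0,"az":0,"claw":1.8},
    {"tx":0,"ty":15.7,"tz":0.6,"ax":0,"ay":0,"az":0,"claw":1.8},
    {"tx":0,"ty":15.7,"tz":0.6,"ax":0,"ay":0,"az":0,"claw":1.8},
  ],
)

```text
time: 7.63
eef_pos: [0.584, 0.2558, 0.0476]
tcp_rot: [-0.705, 0.045, -0.046, 0.706]
contact_force: [0.7, 0.2, -2.3]
opening: 0.248
```

Call:
play_rows(
  steps=[
    {"tx":0,"ty":0.2,"tz":0,"ax":0,"ay":0,"az":0,"claw":1.8},
    {"tx":0,"ty":0.4,"tz":0,"ax":0,"ay":0,"az":0,"claw":1.8},
    {"tx":0,"ty":0.4,"tz":0,"ax":0,"ay":0,"az":0,"claw":1.8},
    {"tx":0,"ty":0.4,"tz":0,"ax":0,"ay":0,"az":0,"claw":1.8},
  ],
)

```text
time: 7.97
eef_pos: [0.584, 0.2564, 0.0437]
tcp_rot: [-0.705, 0.044, -0.046, 0.706]
contact_force: [0.3, 0.4, 0.7]
opening: 0.246
```

Call:
play_rows(
  steps=[
    {"tx":0,"ty":0,"tz":0,"ax":0,"ay":0,"az":0,"claw":4.5},
    {"tx":0,"ty":0,"tz":0,"ax":0,"ay":0,"az":0,"claw":4.5},
    {"tx":0,"ty":0,"tz":0,"ax":0,"ay":0,"az":0,"claw":4.5},
    {"tx":0,"ty":-3,"tz":0,"ax":0,"ay":0,"az":0,"claw":4.5},
    {"tx":0,"ty":-7,"tz":-3,"ax":0,"ay":0,"az":0,"claw":4.5},
    {"tx":0,"ty":-11,"tz":-6,"ax":0,"ay":0,"az":0,"claw":4.5},
    {"tx":0,"ty":-14,"tz":-8.5,"ax":0,"ay":0,"az":0,"claw":4.5},
    {"tx":0,"ty":-14,"tz":-8.5,"ax":0,"ay":0,"az":0,"claw":4.5},
    {"tx":0,"ty":-14,"tz":-8.5,"ax":0,"ay":0,"az":0,"claw":4.5},
    {"tx":0,"ty":-14,"tz":-8.5,"ax":0,"ay":0,"az":0,"claw":4.5},
  ],
)

```text
time: 8.8
eef_pos: [0.5721, 0.1718, 0.1823]
tcp_rot: [-0.705, 0.045, -0.046, 0.706]
contact_force: [0.9, -0.4, -0.4]
opening: 0.526
```

```bash
python3 look.py w7 "(.577,.170,.071)"
```

```text
[0.57214949 0.17179953 0.18234214] (np.float64(82.58698491581794), np.float64(-7.413041087132084))
[[317.62881929 198.88835714]]
[-0.00095047  0.000422   -0.00171812]
```

View pics/w7.png

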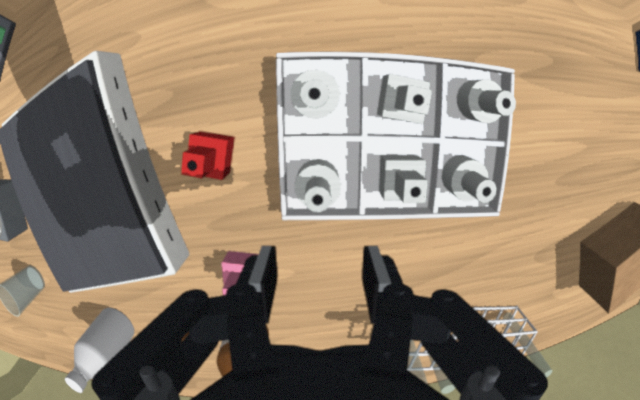

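Run:
```python
from h import *
P=pose();print(P[0])
t=wpl([(317.3,200)],.071,P)[0];print(t)
print(wpl([(314,93),(486,191),(505,103)],.071,P))
move((t[0],t[1],.0437),82.7)
```

```text
[0.57119902 0.17222153 0.18062402]
[0.57607458 0.17005456 0.071     ]
[[0.48601472 0.17924931 0.071     ]
 [0.58806823 0.32948767 0.071     ]
 [0.50607558 0.35107271 0.071     ]]
shift [ 0.55 13.69 -0.15] turn [ 0.   -0.06 -0.14] alt [  0.2 179.9   0. ]
```

Call:
play_rows(
  steps=[
    {"tx":0.55,"ty":4,"tz":-0.15,"ax":0,"ay":0,"az":0,"claw":4.5},
    {"tx":0.55,"ty":8,"tz":-0.15,"ax":0,"ay":0,"az":0,"claw":4.5},
    {"tx":0.55,"ty":11,"tz":-0.15,"ax":0,"ay":0,"az":0,"claw":4.5},
    {"tx":0.55,"ty":13,"tz":-0.15,"ax":0,"ay":0,"az":0,"claw":4.5},
    {"tx":0.55,"ty":13.8,"tz":-0.15,"ax":0,"ay":0,"az":0,"claw":4.5},
    {"tx":0.55,"ty":13.8,"tz":-0.15,"ax":0,"ay":0,"az":0,"claw":4.5},
    {"tx":0.55,"ty":13.8,"tz":-0.15,"ax":0,"ay":0,"az":0,"claw":4.5},
    {"tx":0.55,"ty":13.8,"tz":-0.15,"ax":0,"ay":0,"az":0,"claw":2},
    {"tx":0.55,"ty":13.8,"tz":-0.15,"ax":0,"ay":0,"az":0,"claw":2},
    {"tx":0.55,"ty":13.8,"tz":-0.15,"ax":0,"ay":0,"az":0,"claw":2},
    {"tx":0.55,"ty":13.8,"tz":-0.15,"ax":0,"ay":0,"az":0,"claw":2},
  ],
)

```text
time: 9.77
eef_pos: [0.5788, 0.17, 0.0463]
tcp_rot: [-0.705, 0.044, -0.047, 0.706]
contact_force: [0.6, -0.4, 2.9]
opening: 0.264
```

Run:
```python
from h import *
# plate centre/axes
h=np.radians(7.9);ex=np.array([np.cos(h),np.sin(h)]);ey=np.array([-np.sin(h),np.cos(h)])
c=np.array([.5353,-.1232])
for a in[(.055,-.045),(-.055,-.045),(.055,.045),(-.055,.045)]: print(a,c+a[0]*ex+a[1]*ey)
P=pose();print(P[0])
t=c+.055*ex-.045*ey
move((t[0],t[1],.20),82.7)
```

```text
(0.055, -0.045) [ 0.59596303 -0.16021348]
(-0.055, -0.045) [ 0.48700698 -0.17533238]
(0.055, 0.045) [ 0.58359302 -0.07106762]
(-0.055, 0.045) [ 0.47463697 -0.08618652]
[0.57880493 0.1699631  0.04632286]
shift [  5.99 -15.39 -32.5 ] turn [-0.08 -0.06  0.21] alt [-3.000e-01  1.799e+02 -1.000e-01]
```

Call:
play_rows(
  steps=[
    {"tx":0,"ty":-4,"tz":0,"ax":0,"ay":0,"az":0,"claw":2},
    {"tx":0,"ty":-8,"tz":0,"ax":0,"ay":0,"az":0,"claw":2},
    {"tx":0.3,"ty":-12,"tz":-1.5,"ax":0,"ay":0,"az":0,"claw":2},
    {"tx":0.8,"ty":-15.4,"tz":-4,"ax":0,"ay":0,"az":0,"claw":2},
    {"tx":1.5,"ty":-15.4,"tz":-8,"ax":0,"ay":0,"az":0,"claw":2},
    {"tx":2.2,"ty":-15.4,"tz":-12,"ax":0,"ay":0,"az":0,"claw":2},
    {"tx":3,"ty":-15.4,"tz":-16,"ax":0,"ay":0,"az":0,"claw":2},
    {"tx":3.7,"ty":-15.4,"tz":-20,"ax":0,"ay":0,"az":0,"claw":2},
    {"tx":4.4,"ty":-15.4,"tz":-24,"ax":0,"ay":0,"az":0,"claw":2},
    {"tx":5.1,"ty":-15.4,"tz":-28,"ax":0,"ay":0,"az":0,"claw":2},
    {"tx":5.8,"ty":-15.4,"tz":-31.5,"ax":0,"ay":0,"az":0,"claw":2},
    {"tx":6,"ty":-15.4,"tz":-32.5,"ax":0,"ay":0,"az":0,"claw":2},
  ],
)

```text
time: 10.77
eef_pos: [0.5949, -0.1656, 0.1985]
tcp_rot: [0.706, -0.047, 0.047, -0.705]
contact_force: [0.5, -0.7, -1.0]
opening: 0.264
```

```bash
python3 - <<'E'
from h import *
z=np.load('w5.npz');P=(z['p'],z['R'])
c=wpl([(186,125),(343,20),(449,212),(305,290)],.07,P);print(c,c.mean(0))
E
python3 look.py w8
```

```text
[[ 0.42838035 -0.23335314  0.07      ]
 [ 0.40146818 -0.03764692  0.07      ]
 [ 0.64068538 -0.00471292  0.07      ]
 [ 0.66611899 -0.20125603  0.07      ]] [ 0.53416323 -0.11924225  0.07      ]
[ 0.59487503 -0.16560467  0.19847131] (np.float64(82.39221552984392), np.float64(-7.6076850009625385))
[ 7.46996607e-05  4.17715576e-04 -1.37487885e-04]
```

View pics/w8.png

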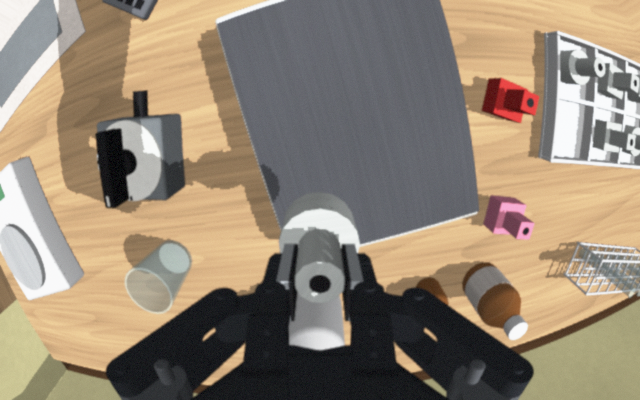

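Run:
```python
from h import *
move((.595,-.159,.111),82.7)
```

```text
shift [-0.08  8.73  0.63] turn [ 0.11 -0.33  0.03] alt [ -0.  179.7   0.2]
```

Call:
play_rows(
  steps=[
    {"tx":-0.1,"ty":3,"tz":0.6,"ax":0,"ay":0,"az":0,"claw":2},
    {"tx":-0.1,"ty":6,"tz":0.6,"ax":0,"ay":0,"az":0,"claw":2},
    {"tx":-0.1,"ty":7.5,"tz":0.6,"ax":0,"ay":0,"az":0,"claw":2},
    {"tx":-0.1,"ty":8.2,"tz":0.6,"ax":0,"ay":0,"az":0,"claw":2},
    {"tx":-0.1,"ty":8.5,"tz":0.6,"ax":0,"ay":0,"az":0,"claw":2},
    {"tx":-0.1,"ty":8.5,"tz":0.6,"ax":0,"ay":0,"az":0,"claw":2},
    {"tx":-0.1,"ty":8.5,"tz":0.6,"ax":0,"ay":0,"az":0,"claw":2},
  ],
)

```text
time: 11.4
eef_pos: [0.5961, -0.1542, 0.1149]
tcp_rot: [0.706, -0.044, 0.046, -0.705]
contact_force: [-0.6, 0.4, -2.6]
opening: 0.263
```

Call:
play_rows(
  steps=[
    {"tx":0,"ty":0.2,"tz":-0.2,"ax":0,"ay":0,"az":0,"claw":2},
    {"tx":0,"ty":0.4,"tz":-0.4,"ax":0,"ay":0,"az":0,"claw":2},
    {"tx":0,"ty":0.4,"tz":-0.4,"ax":0,"ay":0,"az":0,"claw":2},
    {"tx":0,"ty":0.4,"tz":-0.4,"ax":0,"ay":0,"az":0,"claw":2},
  ],
)

```text
time: 11.73
eef_pos: [0.5958, -0.1587, 0.1113]
tcp_rot: [0.706, -0.044, 0.047, -0.706]
contact_force: [-0.2, 1.1, 4.5]
opening: 0.259
```

Call:
play_rows(
  steps=[
    {"tx":0,"ty":0,"tz":0,"ax":0,"ay":0,"az":0,"claw":4.5},
    {"tx":0,"ty":0,"tz":0,"ax":0,"ay":0,"az":0,"claw":4.5},
    {"tx":0,"ty":0,"tz":0,"ax":0,"ay":0,"az":0,"claw":4.5},
    {"tx":0,"ty":-3,"tz":0,"ax":0,"ay":0,"az":0,"claw":4.5},
    {"tx":0,"ty":-7,"tz":0,"ax":0,"ay":0,"az":0,"claw":4.5},
    {"tx":0,"ty":-10,"tz":0,"ax":0,"ay":0,"az":0,"claw":4.5},
    {"tx":0,"ty":-10,"tz":0,"ax":0,"ay":0,"az":0,"claw":4.5},
  ],
)

```text
time: 12.32
eef_pos: [0.5982, -0.16, 0.2178]
tcp_rot: [0.708, -0.041, 0.05, -0.704]
contact_force: [0.6, -0.7, 2.5]
opening: 0.523
```

```bash
python3 look.py w9
python3 - <<'E'
from h import *
move((.487,.1795,.18),82.7)
E
```

```text
[ 0.5981923  -0.15998017  0.21784617] (np.float64(82.65927550429501), np.float64(-7.337360748563858))
[-0.00129332  0.00054415 -0.00342833]
shift [-15.26   3.21  32.22] turn [ 0.18 -0.04  0.51] alt [ -0.8 180.    0.3]
```

View pics/w9.png

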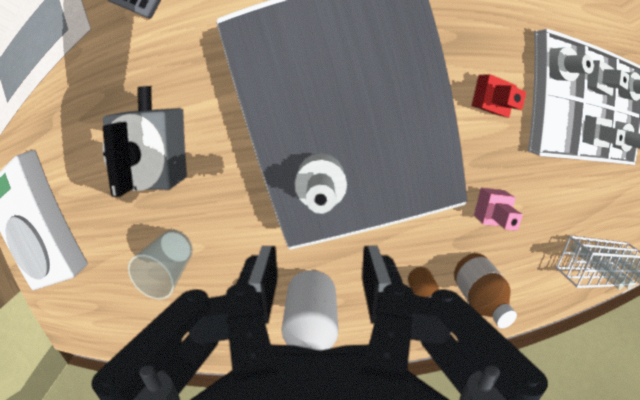

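Call:
play_rows(
  steps=[
    {"tx":-2,"ty":0,"tz":3.6,"ax":0,"ay":0,"az":0,"claw":4.5},
    {"tx":-3.6,"ty":0,"tz":7.2,"ax":0,"ay":0,"az":0,"claw":4.5},
    {"tx":-5.4,"ty":0,"tz":10.8,"ax":0,"ay":0,"az":0,"claw":4.5},
    {"tx":-7.2,"ty":0,"tz":14.4,"ax":0,"ay":0,"az":0,"claw":4.5},
    {"tx":-9,"ty":0,"tz":18,"ax":0,"ay":0,"az":0,"claw":4.5},
    {"tx":-10.6,"ty":0,"tz":21.6,"ax":0,"ay":0,"az":0,"claw":4.5},
    {"tx":-12.2,"ty":1,"tz":25.2,"ax":0,"ay":0,"az":0,"claw":4.5},
    {"tx":-13.8,"ty":2,"tz":28.8,"ax":0,"ay":0,"az":0,"claw":4.5},
    {"tx":-15.3,"ty":3.2,"tz":32.2,"ax":0,"ay":0,"az":0,"claw":4.5},
    {"tx":-15.3,"ty":3.2,"tz":32.2,"ax":0,"ay":0,"az":0,"claw":4.5},
    {"tx":-15.3,"ty":3.2,"tz":32.2,"ax":0,"ay":0,"az":0,"claw":4.5},
    {"tx":-15.3,"ty":3.2,"tz":32.2,"ax":0,"ay":0,"az":0,"claw":4.5},
  ],
)

```text
time: 13.37
eef_pos: [0.4836, 0.1804, 0.1763]
tcp_rot: [0.706, -0.046, 0.045, -0.705]
contact_force: [-0.6, -0.5, -0.2]
opening: 0.53
```

```bash
python3 look.py w10 "(.487,.1795,.071)"
```

```text
[0.48356393 0.18042056 0.17632935] (np.float64(82.69251253249872), np.float64(-7.30757618927869))
[[318.62886513 199.7582134 ]]
[ 0.00066064 -0.00052796  0.00059886]
```

View pics/w10.png

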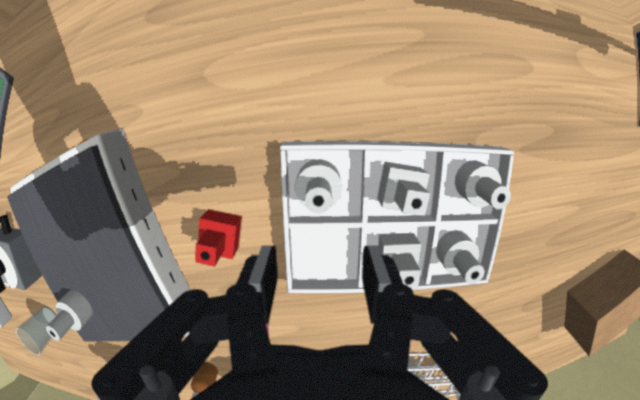

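Run:
```python
from h import *
P=pose();t=wpl([(318.3,200.7)],.071,P)[0];print(t)
move((t[0],t[1],.0450),82.7)
```

```text
[0.48879238 0.17857986 0.071     ]
shift [ 0.47 13.19 -0.06] turn [ 0.04 -0.09 -0.02] alt [0.000e+00 1.799e+02 1.000e-01]
```

Call:
play_rows(
  steps=[
    {"tx":0.4,"ty":4,"tz":-0.06,"ax":0,"ay":0,"az":0,"claw":4.5},
    {"tx":0.4,"ty":8,"tz":-0.06,"ax":0,"ay":0,"az":0,"claw":4.5},
    {"tx":0.4,"ty":11,"tz":-0.06,"ax":0,"ay":0,"az":0,"claw":4.5},
    {"tx":0.4,"ty":12.5,"tz":-0.06,"ax":0,"ay":0,"az":0,"claw":4.5},
    {"tx":0.4,"ty":13.2,"tz":-0.06,"ax":0,"ay":0,"az":0,"claw":4.5},
    {"tx":0.4,"ty":13.2,"tz":-0.06,"ax":0,"ay":0,"az":0,"claw":4.5},
    {"tx":0.4,"ty":13.2,"tz":-0.06,"ax":0,"ay":0,"az":0,"claw":4.5},
    {"tx":0.4,"ty":13.2,"tz":-0.06,"ax":0,"ay":0,"az":0,"claw":2},
    {"tx":0.4,"ty":13.2,"tz":-0.06,"ax":0,"ay":0,"az":0,"claw":2},
    {"tx":0.4,"ty":13.2,"tz":-0.06,"ax":0,"ay":0,"az":0,"claw":2},
    {"tx":0.4,"ty":13.2,"tz":-0.06,"ax":0,"ay":0,"az":0,"claw":2},
  ],
)

```text
time: 14.33
eef_pos: [0.4897, 0.1795, 0.0474]
tcp_rot: [-0.706, 0.044, -0.047, 0.706]
contact_force: [0.3, -2.3, 5.6]
opening: 0.263
```

Run:
```python
from h import *
P=pose();print(P[0])
move((.487,-.173,.20),82.7)
```

```text
[0.48968234 0.17950165 0.0474237 ]
shift [  4.29 -15.25 -34.99] turn [-0.02 -0.02  0.24] alt [ -0.4 180.   -0. ]
```

Call:
play_rows(
  steps=[
    {"tx":0,"ty":-4,"tz":0,"ax":0,"ay":0,"az":0,"claw":2},
    {"tx":0,"ty":-8,"tz":0,"ax":0,"ay":0,"az":0,"claw":2},
    {"tx":0.3,"ty":-12,"tz":-1.5,"ax":0,"ay":0,"az":0,"claw":2},
    {"tx":0.6,"ty":-15.3,"tz":-4,"ax":0,"ay":0,"az":0,"claw":2},
    {"tx":1,"ty":-15.3,"tz":-8,"ax":0,"ay":0,"az":0,"claw":2},
    {"tx":1.5,"ty":-15.3,"tz":-12,"ax":0,"ay":0,"az":0,"claw":2},
    {"tx":2,"ty":-15.3,"tz":-16,"ax":0,"ay":0,"az":0,"claw":2},
    {"tx":2.5,"ty":-15.3,"tz":-20,"ax":0,"ay":0,"az":0,"claw":2},
    {"tx":3,"ty":-15.3,"tz":-24,"ax":0,"ay":0,"az":0,"claw":2},
    {"tx":3.5,"ty":-15.3,"tz":-28,"ax":0,"ay":0,"az":0,"claw":2},
    {"tx":4,"ty":-15.3,"tz":-32,"ax":0,"ay":0,"az":0,"claw":2},
    {"tx":4.3,"ty":-15.3,"tz":-35,"ax":0,"ay":0,"az":0,"claw":2},
  ],
)

```text
time: 15.33
eef_pos: [0.4851, -0.1755, 0.1979]
tcp_rot: [0.706, -0.046, 0.046, -0.706]
contact_force: [0.3, 0.4, -1.2]
opening: 0.264
```

Call:
play_rows(
  steps=[
    {"tx":0,"ty":0,"tz":0,"ax":0,"ay":0,"az":0,"claw":2},
    {"tx":0,"ty":0,"tz":0,"ax":0,"ay":0,"az":0,"claw":2},
    {"tx":0,"ty":0,"tz":0,"ax":0,"ay":0,"az":0,"claw":2},
  ],
)

```text
time: 15.58
eef_pos: [0.4853, -0.1723, 0.1976]
tcp_rot: [-0.705, 0.046, -0.045, 0.706]
contact_force: [0.6, 1.1, -2.4]
opening: 0.261
```

```bash
python3 look.py w11
python3 - <<'E'
from h import *
move((.487,-.173,.1135),82.7)
E
```

```text
[ 0.48527838 -0.17226053  0.19761531] (np.float64(82.63290464136487), np.float64(-7.366988090364412))
[0.00013973 0.00048987 0.00010258]
shift [ 0.18  8.42 -0.11] turn [-0.07  0.   -0.06] alt [-1.0e-01 -1.8e+02  1.0e-01]
```

View pics/w11.png

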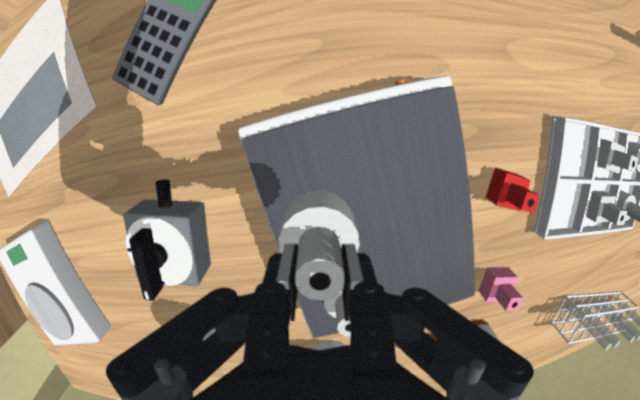

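Call:
play_rows(
  steps=[
    {"tx":0.1,"ty":3,"tz":0,"ax":0,"ay":0,"az":0,"claw":2},
    {"tx":0.1,"ty":6,"tz":0,"ax":0,"ay":0,"az":0,"claw":2},
    {"tx":0.1,"ty":7.5,"tz":0,"ax":0,"ay":0,"az":0,"claw":2},
    {"tx":0.1,"ty":8.2,"tz":0,"ax":0,"ay":0,"az":0,"claw":2},
    {"tx":0.1,"ty":8.4,"tz":0,"ax":0,"ay":0,"az":0,"claw":2},
    {"tx":0.1,"ty":8.4,"tz":0,"ax":0,"ay":0,"az":0,"claw":2},
    {"tx":0.1,"ty":8.4,"tz":0,"ax":0,"ay":0,"az":0,"claw":2},
  ],
)

```text
time: 16.22
eef_pos: [0.4878, -0.1732, 0.1158]
tcp_rot: [0.706, -0.044, 0.046, -0.705]
contact_force: [-0.9, -0.6, -0.9]
opening: 0.261
```

Call:
play_rows(
  steps=[
    {"tx":0,"ty":0.2,"tz":0,"ax":0,"ay":0,"az":0,"claw":2},
    {"tx":0,"ty":0.35,"tz":0,"ax":0,"ay":0,"az":0,"claw":2},
    {"tx":0,"ty":0.35,"tz":0,"ax":0,"ay":0,"az":0,"claw":2},
    {"tx":0,"ty":0.35,"tz":0,"ax":0,"ay":0,"az":0,"claw":2},
  ],
)

```text
time: 16.55
eef_pos: [0.4878, -0.1737, 0.1124]
tcp_rot: [0.706, -0.045, 0.046, -0.705]
contact_force: [-0.6, 1.6, 4.7]
opening: 0.26
```

Contact. Release, lift.

Call:
play_rows(
  steps=[
    {"tx":0,"ty":0,"tz":0,"ax":0,"ay":0,"az":0,"claw":4.5},
    {"tx":0,"ty":0,"tz":0,"ax":0,"ay":0,"az":0,"claw":4.5},
    {"tx":0,"ty":0,"tz":0,"ax":0,"ay":0,"az":0,"claw":4.5},
    {"tx":0,"ty":-3,"tz":0,"ax":0,"ay":0,"az":0,"claw":4.5},
    {"tx":0,"ty":-7,"tz":0,"ax":0,"ay":0,"az":0,"claw":4.5},
    {"tx":0,"ty":-10,"tz":0,"ax":0,"ay":0,"az":0,"claw":4.5},
    {"tx":0,"ty":-10,"tz":0,"ax":0,"ay":0,"az":0,"claw":4.5},
    {"tx":0,"ty":-10,"tz":0,"ax":0,"ay":0,"az":0,"claw":4.5},
  ],
)

```text
time: 17.22
eef_pos: [0.4879, -0.1739, 0.2132]
tcp_rot: [0.707, -0.044, 0.047, -0.705]
contact_force: [0.3, -0.6, -0.6]
opening: 0.526
```

```bash
python3 look.py w12
python3 - <<'E'
from h import *
move((.588,.329,.18),82.7)
E
```

```text
[ 0.48792607 -0.17391247  0.21322301] (np.float64(82.65097397720065), np.float64(-7.348459713506782))
[-0.00117247  0.00066549 -0.00227943]
shift [ 3.61  3.08 51.11] turn [ 0.02 -0.05  0.03] alt [-1.000e-01  1.799e+02  0.000e+00]
```

View pics/w12.png

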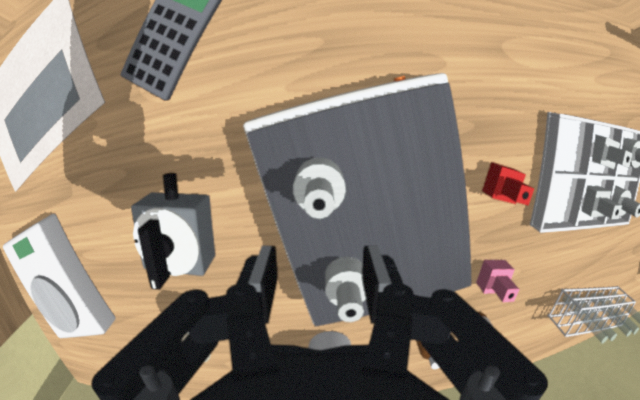

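Call:
play_rows(
  steps=[
    {"tx":0.3,"ty":0,"tz":4,"ax":0,"ay":0,"az":0,"claw":4.5},
    {"tx":0.6,"ty":0,"tz":8,"ax":0,"ay":0,"az":0,"claw":4.5},
    {"tx":0.9,"ty":0,"tz":12,"ax":0,"ay":0,"az":0,"claw":4.5},
    {"tx":1.2,"ty":0,"tz":16,"ax":0,"ay":0,"az":0,"claw":4.5},
    {"tx":1.5,"ty":0,"tz":20,"ax":0,"ay":0,"az":0,"claw":4.5},
    {"tx":1.8,"ty":0,"tz":24,"ax":0,"ay":0,"az":0,"claw":4.5},
    {"tx":2.1,"ty":0,"tz":28,"ax":0,"ay":0,"az":0,"claw":4.5},
    {"tx":2.4,"ty":0,"tz":32,"ax":0,"ay":0,"az":0,"claw":4.5},
    {"tx":2.7,"ty":0,"tz":36,"ax":0,"ay":0,"az":0,"claw":4.5},
    {"tx":3,"ty":0,"tz":40,"ax":0,"ay":0,"az":0,"claw":4.5},
    {"tx":3.3,"ty":0,"tz":44,"ax":0,"ay":0,"az":0,"claw":4.5},
    {"tx":3.5,"ty":1,"tz":48,"ax":0,"ay":0,"az":0,"claw":4.5},
  ],
)

```text
time: 18.27
eef_pos: [0.5829, 0.3004, 0.2]
tcp_rot: [0.706, -0.045, 0.045, -0.706]
contact_force: [1.6, 0.1, 0.9]
opening: 0.53
```

Call:
play_rows(
  steps=[
    {"tx":0,"ty":2,"tz":3,"ax":0,"ay":0,"az":0,"claw":4.5},
    {"tx":0,"ty":2,"tz":3,"ax":0,"ay":0,"az":0,"claw":4.5},
    {"tx":0,"ty":2,"tz":3,"ax":0,"ay":0,"az":0,"claw":4.5},
    {"tx":0,"ty":2,"tz":3,"ax":0,"ay":0,"az":0,"claw":4.5},
  ],
)

```text
time: 18.6
eef_pos: [0.5858, 0.3274, 0.1786]
tcp_rot: [0.706, -0.046, 0.044, -0.705]
contact_force: [-0.4, -0.8, 0.5]
opening: 0.53
```

```bash
python3 look.py w13 "(.588,.329,.071)"
```

```text
[0.58576673 0.32742077 0.17857814] (np.float64(82.66417267483071), np.float64(-7.336250846836864))
[[321.51162535 197.43602882]]
[ 0.00068753 -0.00034456  0.00136252]
```

View pics/w13.png

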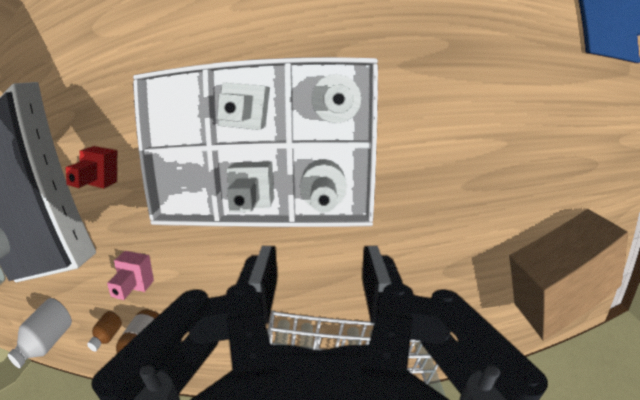

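Run:
```python
from h import *
P=pose();t=wpl([(323.5,200)],.071,P)[0];print(t,wpl([(338.5,99)],.071,P))
move((t[0],t[1],.0450),82.7)
```

```text
[0.59190465 0.33009467 0.071     ] [[0.50868615 0.3528313  0.071     ]]
shift [ 0.52 13.49  0.39] turn [ 0.07 -0.09 -0.07] alt [1.000e-01 1.799e+02 1.000e-01]
```

Call:
play_rows(
  steps=[
    {"tx":0.45,"ty":4,"tz":0.35,"ax":0,"ay":0,"az":0,"claw":4.5},
    {"tx":0.45,"ty":8,"tz":0.35,"ax":0,"ay":0,"az":0,"claw":4.5},
    {"tx":0.45,"ty":11,"tz":0.35,"ax":0,"ay":0,"az":0,"claw":4.5},
    {"tx":0.45,"ty":12.8,"tz":0.35,"ax":0,"ay":0,"az":0,"claw":4.5},
    {"tx":0.45,"ty":13.5,"tz":0.35,"ax":0,"ay":0,"az":0,"claw":4.5},
    {"tx":0.45,"ty":13.5,"tz":0.35,"ax":0,"ay":0,"az":0,"claw":4.5},
    {"tx":0.45,"ty":13.5,"tz":0.35,"ax":0,"ay":0,"az":0,"claw":4.5},
    {"tx":0.45,"ty":13.5,"tz":0.35,"ax":0,"ay":0,"az":0,"claw":2},
    {"tx":0.45,"ty":13.5,"tz":0.35,"ax":0,"ay":0,"az":0,"claw":2},
    {"tx":0.45,"ty":13.5,"tz":0.35,"ax":0,"ay":0,"az":0,"claw":2},
    {"tx":0.45,"ty":13.5,"tz":0.35,"ax":0,"ay":0,"az":0,"claw":2},
  ],
)

```text
time: 19.57
eef_pos: [0.5935, 0.3313, 0.0489]
tcp_rot: [-0.705, 0.044, -0.047, 0.706]
contact_force: [-0.8, -1.9, 6.2]
opening: 0.263
```

Run:
```python
from h import *
P=pose();print(P[0])
move((.583,-.067,.20),82.7)
```

```text
[0.59349775 0.33130567 0.04888187]
shift [  4.11 -15.15 -39.62] turn [-0.08 -0.03  0.25] alt [-4.0e-01  1.8e+02 -1.0e-01]
```

Call:
play_rows(
  steps=[
    {"tx":0,"ty":-4,"tz":0,"ax":0,"ay":0,"az":0,"claw":2},
    {"tx":0,"ty":-8,"tz":0,"ax":0,"ay":0,"az":0,"claw":2},
    {"tx":0.1,"ty":-12,"tz":-1.5,"ax":0,"ay":0,"az":0,"claw":2},
    {"tx":0.4,"ty":-15.2,"tz":-4,"ax":0,"ay":0,"az":0,"claw":2},
    {"tx":0.8,"ty":-15.2,"tz":-8,"ax":0,"ay":0,"az":0,"claw":2},
    {"tx":1.3,"ty":-15.2,"tz":-12,"ax":0,"ay":0,"az":0,"claw":2},
    {"tx":1.7,"ty":-15.2,"tz":-16,"ax":0,"ay":0,"az":0,"claw":2},
    {"tx":2.1,"ty":-15.2,"tz":-20,"ax":0,"ay":0,"az":0,"claw":2},
    {"tx":2.5,"ty":-15.2,"tz":-24,"ax":0,"ay":0,"az":0,"claw":2},
    {"tx":2.9,"ty":-15.2,"tz":-28,"ax":0,"ay":0,"az":0,"claw":2},
    {"tx":3.4,"ty":-15.2,"tz":-32,"ax":0,"ay":0,"az":0,"claw":2},
    {"tx":3.8,"ty":-15.2,"tz":-36,"ax":0,"ay":0,"az":0,"claw":2},
  ],
)

```text
time: 20.57
eef_pos: [0.5825, -0.0323, 0.1976]
tcp_rot: [-0.705, 0.045, -0.045, 0.706]
contact_force: [1.3, -0.2, -2.8]
opening: 0.265
```

Call:
play_rows(
  steps=[
    {"tx":0.3,"ty":0,"tz":-3.6,"ax":0,"ay":0,"az":0,"claw":2},
    {"tx":0.3,"ty":0,"tz":-3.6,"ax":0,"ay":0,"az":0,"claw":2},
    {"tx":0.3,"ty":0,"tz":-3.6,"ax":0,"ay":0,"az":0,"claw":2},
    {"tx":0.3,"ty":0,"tz":-3.6,"ax":0,"ay":0,"az":0,"claw":2},
  ],
)

```text
time: 20.9
eef_pos: [0.5813, -0.0665, 0.1974]
tcp_rot: [-0.705, 0.046, -0.045, 0.706]
contact_force: [-0.1, 0.1, -2.9]
opening: 0.259
```

```bash
python3 look.py w14
python3 - <<'E'
from h import *
move((.583,-.067,.115),82.7)
E
```

```text
[ 0.58126844 -0.06649905  0.19742377] (np.float64(82.61872746989988), np.float64(-7.381225994462463))
[9.07106244e-05 6.41655137e-04 2.67179285e-05]
shift [ 0.18  8.24 -0.1 ] turn [-0.05 -0.   -0.04] alt [ 1.0e-01  1.8e+02 -1.0e-01]
```

View pics/w14.png

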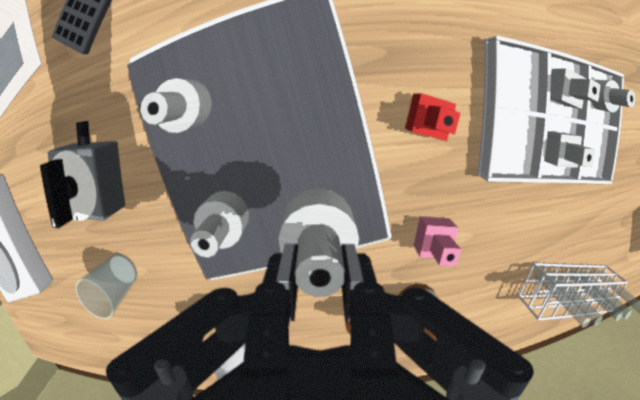

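Call:
play_rows(
  steps=[
    {"tx":0.1,"ty":3,"tz":0,"ax":0,"ay":0,"az":0,"claw":2},
    {"tx":0.1,"ty":6,"tz":0,"ax":0,"ay":0,"az":0,"claw":2},
    {"tx":0.1,"ty":7.5,"tz":0,"ax":0,"ay":0,"az":0,"claw":2},
    {"tx":0.1,"ty":8,"tz":0,"ax":0,"ay":0,"az":0,"claw":2},
    {"tx":0.1,"ty":8.3,"tz":0,"ax":0,"ay":0,"az":0,"claw":2},
    {"tx":0.1,"ty":8.3,"tz":0,"ax":0,"ay":0,"az":0,"claw":2},
    {"tx":0.1,"ty":8.3,"tz":0,"ax":0,"ay":0,"az":0,"claw":2},
  ],
)

```text
time: 21.53
eef_pos: [0.5838, -0.0667, 0.1163]
tcp_rot: [0.706, -0.044, 0.046, -0.705]
contact_force: [0.4, -0.1, -2.5]
opening: 0.262
```

Call:
play_rows(
  steps=[
    {"tx":0,"ty":0.15,"tz":0,"ax":0,"ay":0,"az":0,"claw":2},
    {"tx":0,"ty":0.3,"tz":0,"ax":0,"ay":0,"az":0,"claw":2},
    {"tx":0,"ty":0.3,"tz":0,"ax":0,"ay":0,"az":0,"claw":2},
    {"tx":0,"ty":0.3,"tz":0,"ax":0,"ay":0,"az":0,"claw":2},
  ],
)

```text
time: 21.87
eef_pos: [0.5839, -0.0673, 0.1138]
tcp_rot: [0.706, -0.044, 0.047, -0.706]
contact_force: [-1.3, 0.8, 4.5]
opening: 0.261
```

Call:
play_rows(
  steps=[
    {"tx":0,"ty":0,"tz":0,"ax":0,"ay":0,"az":0,"claw":4.5},
    {"tx":0,"ty":0,"tz":0,"ax":0,"ay":0,"az":0,"claw":4.5},
    {"tx":0,"ty":0,"tz":0,"ax":0,"ay":0,"az":0,"claw":4.5},
    {"tx":0,"ty":-3,"tz":0,"ax":0,"ay":0,"az":0,"claw":4.5},
    {"tx":0,"ty":-7,"tz":0,"ax":0,"ay":0,"az":0,"claw":4.5},
    {"tx":0,"ty":-10,"tz":0,"ax":0,"ay":0,"az":0,"claw":4.5},
    {"tx":0,"ty":-10,"tz":0,"ax":0,"ay":0,"az":0,"claw":4.5},
    {"tx":0,"ty":-10,"tz":0,"ax":0,"ay":0,"az":0,"claw":4.5},
  ],
)

```text
time: 22.53
eef_pos: [0.584, -0.0675, 0.2145]
tcp_rot: [0.706, -0.043, 0.047, -0.705]
contact_force: [-1.2, -0.4, 0.3]
opening: 0.525
```

Run:
```python
from h import *
P=pose();print(P[0])
move((.507,.352,.18),82.7)
```

```text
[ 0.58398718 -0.06751277  0.21453792]
shift [-13.02   3.35  40.63] turn [ 0.05 -0.05  0.31] alt [-5.0e-01  1.8e+02  1.0e-01]
```

Call:
play_rows(
  steps=[
    {"tx":-1.3,"ty":0,"tz":3.8,"ax":0,"ay":0,"az":0,"claw":4.5},
    {"tx":-2.5,"ty":0,"tz":7.6,"ax":0,"ay":0,"az":0,"claw":4.5},
    {"tx":-3.7,"ty":0,"tz":11.5,"ax":0,"ay":0,"az":0,"claw":4.5},
    {"tx":-5,"ty":0,"tz":15.4,"ax":0,"ay":0,"az":0,"claw":4.5},
    {"tx":-6.2,"ty":0,"tz":19.3,"ax":0,"ay":0,"az":0,"claw":4.5},
    {"tx":-7.4,"ty":0,"tz":23.2,"ax":0,"ay":0,"az":0,"claw":4.5},
    {"tx":-8.7,"ty":0,"tz":27,"ax":0,"ay":0,"az":0,"claw":4.5},
    {"tx":-9.9,"ty":0,"tz":31,"ax":0,"ay":0,"az":0,"claw":4.5},
    {"tx":-11.1,"ty":1,"tz":34.8,"ax":0,"ay":0,"az":0,"claw":4.5},
    {"tx":-12.3,"ty":2,"tz":38.5,"ax":0,"ay":0,"az":0,"claw":4.5},
    {"tx":-13,"ty":3,"tz":40.6,"ax":0,"ay":0,"az":0,"claw":4.5},
    {"tx":-13,"ty":3,"tz":40.6,"ax":0,"ay":0,"az":0,"claw":4.5},
  ],
)

```text
time: 23.53
eef_pos: [0.5017, 0.355, 0.1766]
tcp_rot: [0.707, -0.046, 0.041, -0.705]
contact_force: [-1.4, -1.5, -0.7]
opening: 0.528
```

Call:
play_rows(
  steps=[
    {"tx":0,"ty":0,"tz":0,"ax":0,"ay":0,"az":0,"claw":4.5},
    {"tx":0,"ty":0,"tz":0,"ax":0,"ay":0,"az":0,"claw":4.5},
    {"tx":0,"ty":0,"tz":0,"ax":0,"ay":0,"az":0,"claw":4.5},
  ],
)

```text
time: 23.78
eef_pos: [0.506, 0.351, 0.1816]
tcp_rot: [0.706, -0.046, 0.046, -0.705]
contact_force: [-0.1, 0.7, -0.6]
opening: 0.528
```

```bash
python3 look.py w15 "(.507,.352,.071)"
```

```text
[0.50601678 0.35099566 0.1815758 ] (np.float64(82.56821659345036), np.float64(-7.431791476590629))
[[320.43194897 194.67396382]]
[ 2.57054011e-04 -3.80555718e-05  4.35276155e-04]
```

View pics/w15.png

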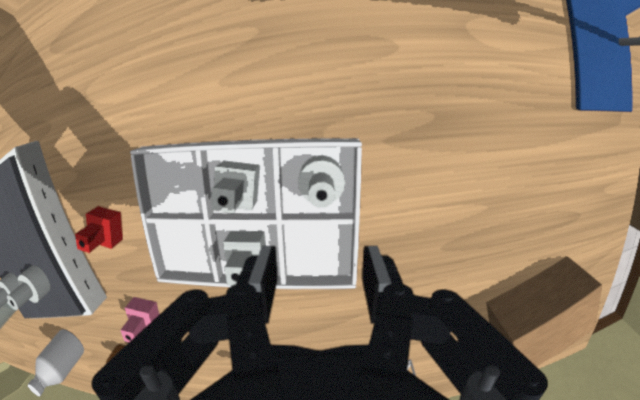

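Run:
```python
from h import *
P=pose();t=wpl([(321.3,195.3)],.071,P)[0];print(t)
move((t[0],t[1],.0450),82.7)
```

```text
[0.50813488 0.35266221 0.071     ]
shift [ 0.16 13.7   0.19] turn [ 0.   -0.16  0.02] alt [ -0.  179.8   0. ]
```

Call:
play_rows(
  steps=[
    {"tx":0.1,"ty":4,"tz":0.15,"ax":0,"ay":0,"az":0,"claw":4.5},
    {"tx":0.1,"ty":8,"tz":0.15,"ax":0,"ay":0,"az":0,"claw":4.5},
    {"tx":0.1,"ty":11,"tz":0.15,"ax":0,"ay":0,"az":0,"claw":4.5},
    {"tx":0.1,"ty":12.8,"tz":0.15,"ax":0,"ay":0,"az":0,"claw":4.5},
    {"tx":0.1,"ty":13.7,"tz":0.15,"ax":0,"ay":0,"az":0,"claw":4.5},
    {"tx":0.1,"ty":13.7,"tz":0.15,"ax":0,"ay":0,"az":0,"claw":4.5},
    {"tx":0.1,"ty":13.7,"tz":0.15,"ax":0,"ay":0,"az":0,"claw":4.5},
    {"tx":0.1,"ty":13.7,"tz":0.15,"ax":0,"ay":0,"az":0,"claw":2},
    {"tx":0.1,"ty":13.7,"tz":0.15,"ax":0,"ay":0,"az":0,"claw":2},
    {"tx":0.1,"ty":13.7,"tz":0.15,"ax":0,"ay":0,"az":0,"claw":2},
    {"tx":0.1,"ty":13.7,"tz":0.15,"ax":0,"ay":0,"az":0,"claw":2},
  ],
)

```text
time: 24.75
eef_pos: [0.5086, 0.3541, 0.0474]
tcp_rot: [-0.705, 0.044, -0.047, 0.706]
contact_force: [0.4, -1.9, 6.3]
opening: 0.263
```

Run:
```python
from h import *
P=pose();print(P[0])
move((.476,-.084,.20),82.7)
```

```text
[0.50856001 0.35406508 0.04741483]
shift [  2.42 -15.33 -43.84] turn [-0.1  -0.03  0.23] alt [ -0.4 180.   -0.2]
```

Call:
play_rows(
  steps=[
    {"tx":0,"ty":-4,"tz":0,"ax":0,"ay":0,"az":0,"claw":2},
    {"tx":0,"ty":-8,"tz":0,"ax":0,"ay":0,"az":0,"claw":2},
    {"tx":0.1,"ty":-12,"tz":-1.5,"ax":0,"ay":0,"az":0,"claw":2},
    {"tx":0.2,"ty":-15.3,"tz":-4,"ax":0,"ay":0,"az":0,"claw":2},
    {"tx":0.4,"ty":-15.3,"tz":-8,"ax":0,"ay":0,"az":0,"claw":2},
    {"tx":0.6,"ty":-15.3,"tz":-12,"ax":0,"ay":0,"az":0,"claw":2},
    {"tx":0.9,"ty":-15.3,"tz":-16,"ax":0,"ay":0,"az":0,"claw":2},
    {"tx":1.1,"ty":-15.3,"tz":-20,"ax":0,"ay":0,"az":0,"claw":2},
    {"tx":1.3,"ty":-15.3,"tz":-24,"ax":0,"ay":0,"az":0,"claw":2},
    {"tx":1.5,"ty":-15.3,"tz":-28,"ax":0,"ay":0,"az":0,"claw":2},
    {"tx":1.8,"ty":-15.3,"tz":-32,"ax":0,"ay":0,"az":0,"claw":2},
    {"tx":2,"ty":-15.3,"tz":-36,"ax":0,"ay":0,"az":0,"claw":2},
  ],
)

```text
time: 25.75
eef_pos: [0.4796, -0.0074, 0.1974]
tcp_rot: [-0.705, 0.045, -0.045, 0.706]
contact_force: [1.3, -0.2, -2.4]
opening: 0.26
```

Call:
play_rows(
  steps=[
    {"tx":0.2,"ty":0,"tz":-4,"ax":0,"ay":0,"az":0,"claw":2},
    {"tx":0.4,"ty":0,"tz":-7.8,"ax":0,"ay":0,"az":0,"claw":2},
    {"tx":0.4,"ty":0,"tz":-7.8,"ax":0,"ay":0,"az":0,"claw":2},
    {"tx":0.4,"ty":0,"tz":-7.8,"ax":0,"ay":0,"az":0,"claw":2},
    {"tx":0.4,"ty":0,"tz":-7.8,"ax":0,"ay":0,"az":0,"claw":2},
  ],
)

```text
time: 26.17
eef_pos: [0.4741, -0.0834, 0.1973]
tcp_rot: [-0.705, 0.046, -0.045, 0.706]
contact_force: [0.4, 0.2, -1.7]
opening: 0.26
```

```bash
python3 look.py w16
python3 - <<'E'
from h import *
move((.476,-.084,.1145),82.7)
E
```

```text
[ 0.4741034  -0.0833897   0.19725948] (np.float64(82.60586269402748), np.float64(-7.3940668304502815))
[1.46344726e-04 5.63160149e-04 5.79465095e-05]
shift [ 0.2   8.28 -0.1 ] turn [-0.06 -0.01 -0.06] alt [ 1.0e-01  1.8e+02 -1.0e-01]
```

View pics/w16.png

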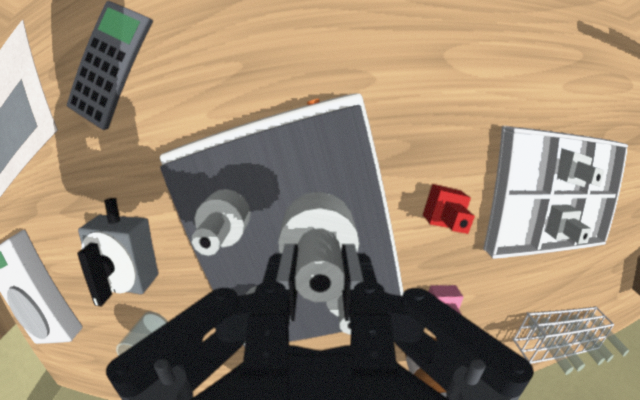

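Call:
play_rows(
  steps=[
    {"tx":0.1,"ty":3,"tz":0,"ax":0,"ay":0,"az":0,"claw":2},
    {"tx":0.1,"ty":6,"tz":0,"ax":0,"ay":0,"az":0,"claw":2},
    {"tx":0.1,"ty":7.5,"tz":0,"ax":0,"ay":0,"az":0,"claw":2},
    {"tx":0.1,"ty":8,"tz":0,"ax":0,"ay":0,"az":0,"claw":2},
    {"tx":0.1,"ty":8.3,"tz":0,"ax":0,"ay":0,"az":0,"claw":2},
    {"tx":0.1,"ty":8.3,"tz":0,"ax":0,"ay":0,"az":0,"claw":2},
    {"tx":0.1,"ty":8.3,"tz":0,"ax":0,"ay":0,"az":0,"claw":2},
  ],
)

```text
time: 26.8
eef_pos: [0.4767, -0.0838, 0.1162]
tcp_rot: [0.706, -0.044, 0.046, -0.705]
contact_force: [0.1, 0.3, -2.4]
opening: 0.262
```

Call:
play_rows(
  steps=[
    {"tx":0,"ty":0.2,"tz":0,"ax":0,"ay":0,"az":0,"claw":2},
    {"tx":0,"ty":0.4,"tz":0,"ax":0,"ay":0,"az":0,"claw":2},
    {"tx":0,"ty":0.4,"tz":0,"ax":0,"ay":0,"az":0,"claw":2},
    {"tx":0,"ty":0.4,"tz":0,"ax":0,"ay":0,"az":0,"claw":2},
  ],
)

```text
time: 27.13
eef_pos: [0.4768, -0.0845, 0.1124]
tcp_rot: [0.706, -0.044, 0.046, -0.705]
contact_force: [-0.0, 0.1, 3.6]
opening: 0.262
```

Call:
play_rows(
  steps=[
    {"tx":0,"ty":0,"tz":0,"ax":0,"ay":0,"az":0,"claw":4.5},
    {"tx":0,"ty":0,"tz":0,"ax":0,"ay":0,"az":0,"claw":4.5},
    {"tx":0,"ty":0,"tz":0,"ax":0,"ay":0,"az":0,"claw":4.5},
    {"tx":0,"ty":-3,"tz":0,"ax":0,"ay":0,"az":0,"claw":4.5},
    {"tx":0,"ty":-7,"tz":0,"ax":0,"ay":0,"az":0,"claw":4.5},
    {"tx":0,"ty":-11,"tz":0,"ax":0,"ay":0,"az":0,"claw":4.5},
    {"tx":0,"ty":-11,"tz":0,"ax":0,"ay":0,"az":0,"claw":4.5},
    {"tx":0,"ty":-11,"tz":0,"ax":0,"ay":0,"az":0,"claw":4.5},
  ],
)

```text
time: 27.8
eef_pos: [0.4773, -0.0847, 0.2242]
tcp_rot: [0.706, -0.043, 0.048, -0.705]
contact_force: [-0.3, 0.2, -0.2]
opening: 0.531
```

Run:
```python
from h import *
P=pose();print(P[0])
move((.541,-.363,.22),81)
p,d=cams.read_camera('top');cv2.imwrite('pics/t2.png',cv2.resize(p[130:270,170:490],None,fx=2.5,fy=2.5))
```

```text
[ 0.47726726 -0.08471423  0.22415598]
shift [  9.88   0.53 -26.78] turn [0.1  1.65 0.39] alt [   0.6 -178.3   -0.2]
```

View pics/t2.png

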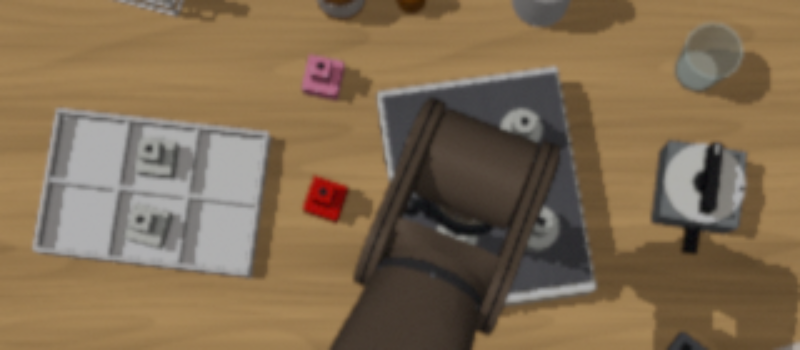

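Call:
play_rows(
  steps=[
    {"tx":1.4,"ty":0,"tz":-3.8,"ax":0,"ay":1.6,"az":0,"claw":4},
    {"tx":2.8,"ty":0,"tz":-7.6,"ax":0,"ay":1.6,"az":0,"claw":4},
    {"tx":4.2,"ty":0,"tz":-11.4,"ax":0,"ay":1.6,"az":0,"claw":4},
    {"tx":5.6,"ty":0,"tz":-15.2,"ax":0,"ay":1.6,"az":0,"claw":4},
    {"tx":7,"ty":0,"tz":-19,"ax":0,"ay":1.6,"az":0,"claw":4},
    {"tx":8.4,"ty":0,"tz":-22.8,"ax":0,"ay":1.6,"az":0,"claw":4},
    {"tx":9.9,"ty":0.5,"tz":-26.8,"ax":0,"ay":1.6,"az":0,"claw":4},
    {"tx":9.9,"ty":0.5,"tz":-26.8,"ax":0,"ay":1.6,"az":0,"claw":4},
    {"tx":9.9,"ty":0.5,"tz":-26.8,"ax":0,"ay":1.6,"az":0,"claw":4},
    {"tx":9.9,"ty":0.5,"tz":-26.8,"ax":0,"ay":1.6,"az":0,"claw":4},
  ],
)

```text
time: 28.68
eef_pos: [0.5385, -0.3616, 0.213]
tcp_rot: [-0.704, 0.057, -0.054, 0.706]
contact_force: [-0.7, -0.3, -0.7]
opening: 0.472
```

```bash
python3 look.py w17 "(.541,-.363,.101)"
python3 - <<'E'
from h import *
p,d=cams.read_camera('top');cv2.imwrite('pics/t3.png',cv2.resize(p[130:270,170:490],None,fx=2.5,fy=2.5,interpolation=cv2.INTER_CUBIC))
p,d=cams.read_camera('side');cv2.imwrite('pics/s4.png',cv2.resize(p[90:360,210:390],None,fx=2.2,fy=2.2,interpolation=cv2.INTER_CUBIC))
E
```

```text
[ 0.53849488 -0.36164147  0.21300383] (np.float64(81.01933194809223), np.float64(-8.9799455161303))
[[317.56035163 196.65313816]]
[0.0003352  0.00050947 0.0009964 ]
```

View pics/w17.png

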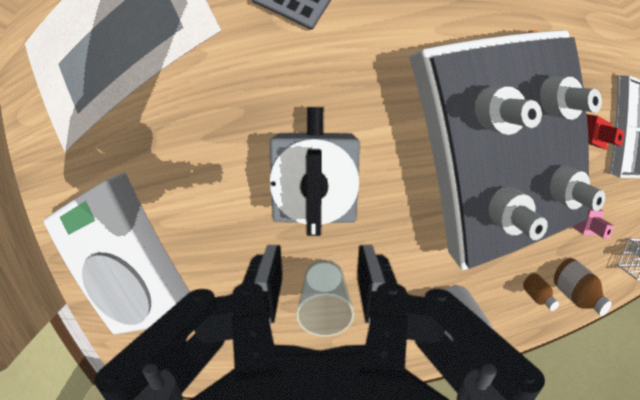

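View pics/t3.png

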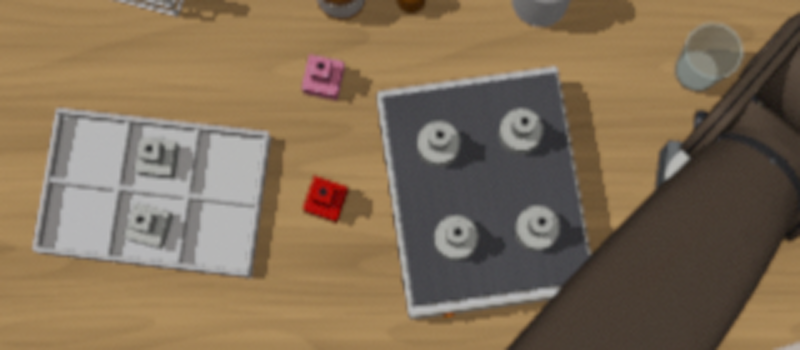

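View pics/s4.png

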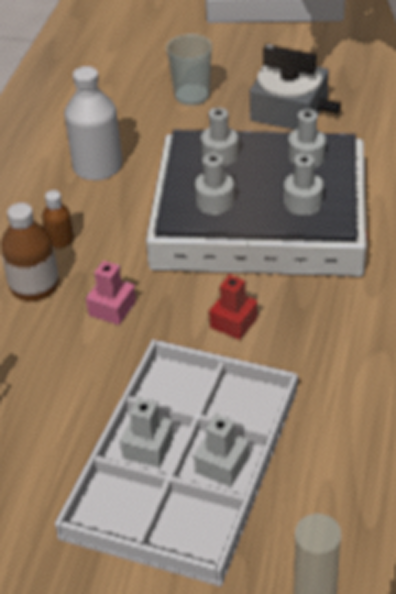

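Run:
```python
from h import *
P=pose();print(P[0])
c=wpl([(314.7,149.5),(314.7,236)],.101,P);print(c,c.mean(0),np.linalg.norm(c[0]-c[1]),np.degrees(np.arctan2(*(c[1]-c[0])[[1,0]])))
c=wpl([(270,183),(359,183)],.057,P);print(c.mean(0))
m=c.mean(0)
move((.541,-.3645,.075),80.8)
```

```text
[ 0.53934413 -0.36090625  0.21552866]
[[ 0.50138266 -0.35856303  0.101     ]
 [ 0.5803466  -0.37134619  0.101     ]] [ 0.54086463 -0.36495461  0.101     ] 0.07999195054730754 -9.195613674552071
[ 0.54261243 -0.36608843  0.057     ]
shift [ 0.23 14.05 -0.34] turn [-0.04  0.33 -0.04] alt [-1.000e-01 -1.797e+02  1.000e-01]
```

Call:
play_rows(
  steps=[
    {"tx":0.2,"ty":4,"tz":-0.34,"ax":0,"ay":0.3,"az":0,"claw":4},
    {"tx":0.2,"ty":8,"tz":-0.34,"ax":0,"ay":0.3,"az":0,"claw":4},
    {"tx":0.2,"ty":11,"tz":-0.34,"ax":0,"ay":0.3,"az":0,"claw":4},
    {"tx":0.2,"ty":13,"tz":-0.34,"ax":0,"ay":0.3,"az":0,"claw":4},
    {"tx":0.2,"ty":14,"tz":-0.34,"ax":0,"ay":0.3,"az":0,"claw":4},
    {"tx":0.2,"ty":14,"tz":-0.34,"ax":0,"ay":0.3,"az":0,"claw":4},
    {"tx":0.2,"ty":14,"tz":-0.34,"ax":0,"ay":0.3,"az":0,"claw":1.2},
    {"tx":0.2,"ty":14,"tz":-0.34,"ax":0,"ay":0.3,"az":0,"claw":1.2},
    {"tx":0.2,"ty":14,"tz":-0.34,"ax":0,"ay":0.3,"az":0,"claw":1.2},
    {"tx":0.2,"ty":14,"tz":-0.34,"ax":0,"ay":0.3,"az":0,"claw":1.2},
  ],
  grip_force=30,
)

```text
time: 29.67
eef_pos: [0.5423, -0.3672, 0.0787]
tcp_rot: [0.706, -0.056, 0.059, -0.704]
contact_force: [-0.3, 0.6, 3.5]
opening: 0.16
```

Run:
```python
from h import *
P=pose();print(P[0],ang(P))
```

```text
[ 0.54230431 -0.36717395  0.07872982] (np.float64(80.7204452781909), np.float64(-9.27906549605583))
```

Call:
play_rows(
  steps=[
    {"tx":0,"ty":0,"tz":0,"ax":0,"ay":7,"az":0,"claw":1.2},
    {"tx":0,"ty":0,"tz":0,"ax":0,"ay":14,"az":0,"claw":1.2},
    {"tx":0,"ty":0,"tz":0,"ax":0,"ay":21,"az":0,"claw":1.2},
    {"tx":0,"ty":0,"tz":0,"ax":0,"ay":28,"az":0,"claw":1.2},
    {"tx":0,"ty":0,"tz":0,"ax":0,"ay":35,"az":0,"claw":1.2},
    {"tx":0,"ty":0,"tz":0,"ax":0,"ay":42,"az":0,"claw":1.2},
    {"tx":0,"ty":0,"tz":0,"ax":0,"ay":49,"az":0,"claw":1.2},
    {"tx":0,"ty":0,"tz":0,"ax":0,"ay":56,"az":0,"claw":1.2},
    {"tx":0,"ty":0,"tz":0,"ax":0,"ay":63,"az":0,"claw":1.2},
    {"tx":0,"ty":0,"tz":0,"ax":0,"ay":70,"az":0,"claw":1.2},
    {"tx":0,"ty":0,"tz":0,"ax":0,"ay":77,"az":0,"claw":1.2},
    {"tx":0,"ty":0,"tz":0,"ax":0,"ay":84,"az":0,"claw":1.2},
  ],
)

```text
time: 30.67
eef_pos: [0.5408, -0.3684, 0.0787]
tcp_rot: [0.485, -0.514, 0.516, -0.483]
contact_force: [-3.6, -2.0, 6.2]
opening: 0.158
```

Call:
play_rows(
  steps=[
    {"tx":0,"ty":0,"tz":0,"ax":0,"ay":3,"az":0,"claw":1.2},
    {"tx":0,"ty":0,"tz":0,"ax":0,"ay":3,"az":0,"claw":4},
    {"tx":0,"ty":0,"tz":0,"ax":0,"ay":3,"az":0,"claw":4},
    {"tx":0,"ty":0,"tz":0,"ax":0,"ay":3,"az":0,"claw":4},
    {"tx":0,"ty":-4,"tz":0,"ax":0,"ay":3,"az":0,"claw":4},
    {"tx":0,"ty":-8,"tz":0,"ax":0,"ay":3,"az":0,"claw":4},
    {"tx":0,"ty":-12,"tz":0,"ax":0,"ay":3,"az":0,"claw":4},
    {"tx":0,"ty":-16,"tz":0,"ax":0,"ay":3,"az":0,"claw":4},
    {"tx":0,"ty":-16,"tz":0,"ax":0,"ay":3,"az":0,"claw":4},
    {"tx":0,"ty":-16,"tz":0,"ax":0,"ay":3,"az":0,"claw":4},
  ],
)

```text
time: 31.5
eef_pos: [0.5426, -0.3672, 0.2404]
tcp_rot: [0.472, -0.523, 0.529, -0.473]
contact_force: [0.1, -0.2, -0.5]
opening: 0.473
```

```bash
python3 look.py w18;python3 - <<'E'
from h import *
p,d=cams.read_camera('top');cv2.imwrite('pics/t4.png',cv2.resize(p[130:270,170:490],None,fx=2.5,fy=2.5,interpolation=cv2.INTER_CUBIC))
p,d=cams.read_camera('side');cv2.imwrite('pics/s5.png',cv2.resize(p[90:360,210:390],None,fx=2.2,fy=2.2,interpolation=cv2.INTER_CUBIC))
E
```

```text
[ 0.54259237 -0.36715834  0.24040809] (np.float64(-6.174097711818433), np.float64(-96.17589986534514))
[-0.00119362  0.00099728 -0.00345366]
```

View pics/w18.png

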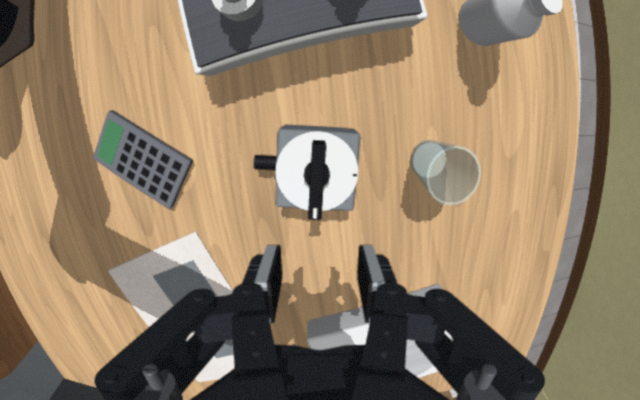

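View pics/t4.png

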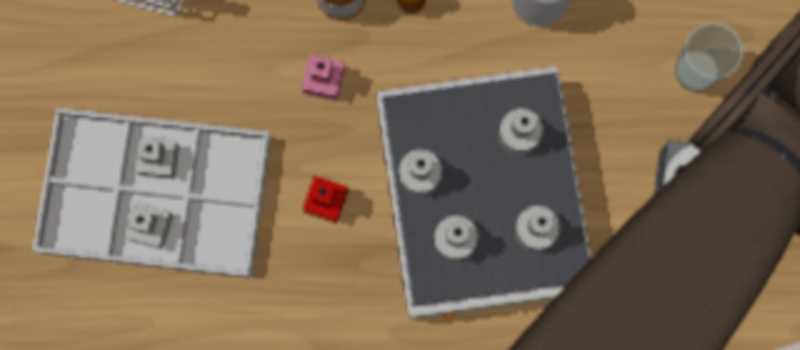

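View pics/s5.png

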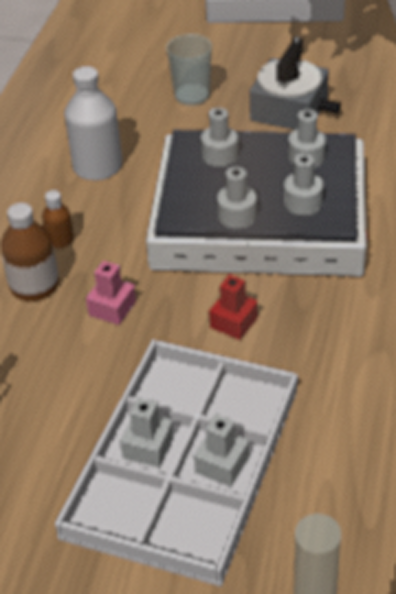

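Run:
```python
from h import *
q=lambda l:np.array(l)/2.5+[170,130]
x=pl('top',q([(421,164),(457,233),(542,228),(525,122)]),.136)
h=np.radians(7.9);M=np.array([[np.cos(h),np.sin(h)],[-np.sin(h),np.cos(h)]])
print(x)
for c in([.5353,-.1232],[.535,-.121]): print((x[:,:2]-c)@M.T)
r=(x[:,:2]-[.535,-.121])@M.T
from scipy.spatial.distance import pdist;print(pdist(r))
```

```text
[[ 0.5492993  -0.04971263  0.136     ]
 [ 0.47485805 -0.08685691  0.136     ]
 [ 0.47966119 -0.17637864  0.136     ]
 [ 0.59444455 -0.16149026  0.136     ]]
[[ 0.02396688  0.07086581]
 [-0.05487316  0.04430559]
 [-0.06241989 -0.0450267 ]
 [ 0.05332045 -0.04605596]]
[[ 0.02396165  0.06864545]
 [-0.05487839  0.04208523]
 [-0.06242511 -0.04724705]
 [ 0.05331522 -0.04827632]]
[0.08319373 0.14454669 0.12055013 0.08965049 0.14096477 0.11574491]
```

Run:
```python
from h import *
p,d=cams.read_camera('top');cv2.imwrite('pics/t5.png',cv2.resize(p[150:260,310:420],None,fx=5.4,fy=5.4,interpolation=cv2.INTER_CUBIC))
P=pose();print(P[0]);move((.55,-.10,.27),0)
c=wpl([(319,142),(315,217)],.101,P);print(np.degrees(np.arctan2(*(c[1]-c[0])[[1,0]])))
```

```text
[ 0.54008212 -0.3652044   0.23293908]
shift [-26.48  -3.62  -1.9 ] turn [ 0.2  -6.22 -0.18] alt [  0.3 173.8   0.3]
-99.3468300774123
```

View pics/t5.png

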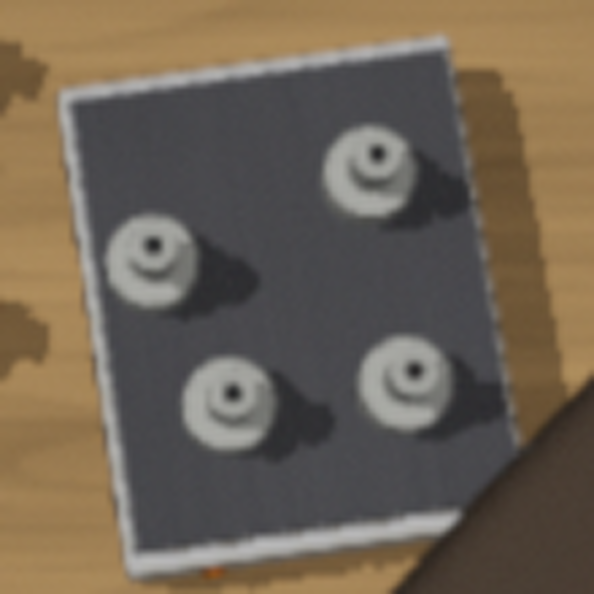

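Run:
```python
from plant import ctrl
s=ctrl.get_state();print(s['time'],s['contact_force'],s['dq'].round(4))
print(ctrl.sign_off())
```

```text
31.7 [-0.24175929 -0.51864576  0.45726604] [-0.001   0.0063 -0.0003 -0.0002  0.0004  0.0013]
the job is handed in; nothing more can be done
None
```

The warming plate is set up and the job was handed in at 31.7 s of the 210 s allowed. No verdict was reported.

What I did, in order:
1. I turned the isolator off.
2. I moved the square block from the plate to the empty compartment of the bin.
3. I stood all four cylinders from the bin on the plate.
4. I turned the isolator back on.

**Last checks:**
- **Isolator:** the bar's marked end points about -99° from the world x axis, the same as the "on" position at the start.
- **Cylinders:** all four stand upright on the plate, and the closest centres are about 83 mm apart.
- **Bin:** both square blocks stand in it. The spare block, bottles, beaker and calculator look undisturbed.
- **Robot:** the gripper is open, clear of everything, and reads no contact force.

**Knocked cylinder:** between my last two looks, one cylinder was knocked a few centimetres towards the plate's edge. In the picture its foot is still about 5 mm inside the dark top. Its centre is about 69–71 mm from the plate's centre line, and the limit is 82 mm. I left it where it was.

**Measurement disagreements:** the top and wrist cameras differed by up to about 6 mm in y. That was well within the clearances, and the knocked cylinder still has at least 11 mm.

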